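# Date-code the tins on the hand-turned carousel

## Robot

A 7-joint arm with a two-finger parallel gripper is mounted at the origin on the work surface. World frame = base frame: x ahead of the robot, y to its left, z up, the work surface at z = 0. Lengths are in m, angles in degrees, forces in N, time in s.
With the tool pointing down it reaches from about 0.4 to 0.85 m from the base axis. Payload 4.4 kg.
Tool frame: the origin (TCP) lies on the centre line of the jaws, within the pads' length; the fingertips stand 14 mm ahead of it and the grasp point (between the pads) lies 5 mm behind it (ctrl.tcp_to_tips is the z of the fingertips in the tool frame, in m); z points along the fingers, x is the direction in which the jaws open and shut, and the axes are right-handed (so a half turn about z gives the same grasp; the last joint's range is limited). The gripper opens to 94 mm and grips with 3 to 60 N. Pads are 16 mm wide; open, the fingers measure 119 mm over their backs; the gripper's body (75 mm by 177 mm) begins 78 mm behind the grasp point.
Start: joints at [70.772, 36.005, 2.206, 86.941, -1.547, 57.084, -1.146], TCP at [0.173, -0.626, 0.219] pointing down, gripper open.
Joint ranges: [-175.42, 175.42], [-21.48, 121.26], [-71.46, 75.88], [10.55, 141.38], [-63.04, 243.04], [13.31, 113.54], [-168.57, 168.57]. Speed limits (degrees/s): [147.25, 147.25, 180, 180, 180, 180, 180].

## Interface

Orientations are given as a 3x3 rotation matrix whose columns are the frame's x, y, z axes.
In Python, from workcell import sensors, get_image, get_calibration, job, find_in, ctrl gives the robot as it stands. The module is installed in compiled form; this text tells all that it offers.
- The arm moves only by the tool drive_tool, never from a script. Its argument "deltas" is a list of rows, each an object with "offset": the shift along the tool's x, y, z scaled (see below), a list of three; "turn": the turn, a rotation vector about the tool's x, y, z scaled (see below), a list of three. In form: [{"offset": [x, y, z], "turn": [wx, wy, wz]}, ...]. A call has 1 to 12 rows; each row shifts and turns the commanded pose from where the row before left it, along the tool's axes as they then stand; what a row does not reach is not made up. The controller multiplies each number of a shift by 2 cm and each number of a turn by 0.12 rad. A row lasts 1/12 s, in which the tool goes at most 41.7 mm and 7.16 degrees, less where a joint would pass 70% of its speed; a pose out of reach is approached as far as the arm can. A call with a number of a shift or a turn outside -1 to 1 is refused whole. A call with a gripper value outside its range is refused whole. "gripper" is the closure in counts, from 0 (fully open) to 255 (shut), set as the call begins (left out, the last holds). The fingers move at their own pace and stop on an object; "squeeze" is the grip in N (left out, the last holds). Time passes only in rows, so rows that do not move let the fingers close. It gives the time, the measured TCP pose, the force and the opening at its end, in the units of the state.
- sensors.read_state(): the state, without advancing time (a new reading comes with each control period).
- get_image(name): name is "scene" or "top" or "wrist"; returns (picture, depth): 384x512x3 uint8, blue, green, red; 384x512 float32, m along the optical axis (not along the pixel's ray), 0 where there is no reading.
- get_calibration(name): a dict with "vertical_fov" (degrees; the focal length in pixels is half the picture's height over the tangent of half this angle, whatever the lens; pixels are square), "cx", "cy" (the principal point, pixels), "pose" (4x4, takes a point from camera to world coordinates); the wrist camera has in their place "tool_from_camera" (4x4, takes a point from camera to tool coordinates, whose origin is the TCP and whose axes are the tool frame's). Camera axes: x right, y down, z forward; pixel columns grow to the right and rows downward; lengths in m; the calibration is good to about 2 mm. The wrist camera is an equidistant fisheye: a pixel r from the principal point sees the ray r / f radians off the axis. A picture is of the moment at which its call begins: read the wrist's pose just before it. get_calibration takes no time and is no camera call.
- job.job_done(): hands the job in, once; it reports no verdict.
Trained networks look in the newest picture that a camera, given by its name, has taken for a name from the list of things; names that differ only in an ending like _2 or _b are one class to them, and where a whole thing is asked for, a point or a joint stands for the part that bears it (a point fixed in the world has none). Each returns a list of dicts, best first, with "p" (0 to 1); they miss things now and then, are a little off and sometimes report something else, mostly with a low value. They report only what shows in the picture. A call takes as long as a camera call. They do not tell look-alikes from the thing itself.
- find_in(name, camera): "position" ([column, row] in pixels, amid what is visible of it).
The state is a dict: "clock": time; "joint_pos": joint angles; "dq": joint speeds; "joint_efforts": joint torques, N m; "ee_pos": TCP position; "ee_rot": TCP orientation; "wrist_force": force on the tool from outside, world axes, zero at the start; "wrist_torque": the same for the moment, N m; "gripper_width": finger opening in m.
Only numpy, scipy, OpenCV 4.12 (cv2) and the standard library are available. Lean on these libraries where they do the work, as an engineer would, in place of code of your own. Each camera call takes 0.05 s, during which the arm holds its last target.

## Task

Date-code every low tin in the crate: stand each one in its own pocket of the carousel and turn the carousel back by its handle to the start stop, then, with all of them aboard, turn it counter-clockwise (seen from above) through one full turn to the end stop so that each tin passes the printing head. Afterwards stand all the coded tins upright side by side on the floor of the empty packing tray; keep the tall tin and the jar in the crate and leave everything else on the table alone.

Things in the scene. Friction and masses are not known exactly. Their poses are not given: they have to be found in the camera images.
- tin1: low round metal tin, 60 mm diameter, 38 mm tall, 0.15 kg; origin at the centre of its underside, z up when upright; may be absent (None from the start)
- tin2: low round metal tin, 60 mm diameter, 38 mm tall, 0.15 kg; origin at the centre of its underside, z up when upright; may be absent (None from the start)
- tin3: low round metal tin, 60 mm diameter, 38 mm tall, 0.15 kg; origin at the centre of its underside, z up when upright; may be absent (None from the start)
- tin4: low round metal tin, 60 mm diameter, 38 mm tall, 0.15 kg; origin at the centre of its underside, z up when upright; may be absent (None from the start)
- tall_tin: taller round tin standing in the crate, 60 mm diameter, 60 mm tall, not for coding; origin at the centre of its underside
- jar: glass jar with a steel cap standing in the crate, 52 mm diameter, 60 mm tall, not for coding; origin at the centre of its underside
- crate: fixed shallow wooden crate, 300 (its x) x 230 (its y) x 24 mm tall, walls and floor 6 mm thick; origin at the centre of its underside; holds the tins, the tall tin and the jar
- tray: fixed shallow aluminium packing tray, 280 (its x) x 230 (its y) x 25 mm tall, walls and floor 4 mm thick, empty at the start; origin at the centre of its underside
- coder: fixed base of the date coder; origin on the carousel's vertical axis at table height. On its -x side a dark index post (34 mm tall, 152 mm from the axis) marks the start position of the handle; on its +x side stands the printing head, 97 mm tall, from 149 to 213 mm from the axis, 70 mm wide
- carousel (a joint): turn of the carousel in rad, counter-clockwise seen from above positive: 0 at the start stop (handle at the index post, on the base's -x side), 6.34 at the end stop (one full turn on). It stays where it is left. The carousel is a disc of 135 mm radius, its top 40 mm above the table, with four pockets 76 mm from the axis, at 45 and 135 degrees either side of the handle
- handle_top (a point): top centre of the carousel's upright black handle, a freely spinning cylinder of 26 mm diameter, 120 mm from the axis; its top is 96 mm above the table, its lower end 46 mm above the table
- pocket1 (a point): centre of a pocket's floor on the disc (40 mm above the table): a low eight-sided white plastic rim 5 mm tall, 68 mm across inside, which takes one tin standing upright
- pocket2 (a point): centre of a pocket's floor on the disc (40 mm above the table): a low eight-sided white plastic rim 5 mm tall, 68 mm across inside, which takes one tin standing upright
- pocket3 (a point): centre of a pocket's floor on the disc (40 mm above the table): a low eight-sided white plastic rim 5 mm tall, 68 mm across inside, which takes one tin standing upright
- pocket4 (a point): centre of a pocket's floor on the disc (40 mm above the table): a low eight-sided white plastic rim 5 mm tall, 68 mm across inside, which takes one tin standing upright
- spatula: spatula lying on the table, 190 mm long; bystander, leave alone
- cup: steel cup, 72 mm across, 75 mm tall; bystander, leave alone
- can: plain large can, 74 mm diameter, 70 mm tall; bystander, leave alone
- brush: brush lying on the table, 180 mm long; bystander, leave alone
There are look-alikes about, which are no part of the job. What is shaped like the tin1 but brown or red is not meant.

How it is judged:
By the outcome, as a careful person would: the job done as asked, in the order asked, and still so for the second after the job is handed in, with the robot touching nothing.
Of tin1, tin2, tin3, tin4 only 2 to 4 are there at a start; the rules pass over those that are not, and their reading is None.
At some moment in a run one of tin1, tin2, tin3, tin4 may be knocked a few centimetres aside while the robot is not near it.
Once in a run the grip may slacken for a moment while it holds something.
It also fails if it takes over 210 s, if anything falls off the work surface, if the arm or the gripper's body presses on something with over 40 N, if the wrist force passes 120 N, or if a joint passes its speed limit or range.

## Working session

There is one attempt and no reset: what is moved stays moved. The work goes in short steps, Python scripts to look and compute and a tool call to move; the robot and the scene stay as the last step left them, time stands still between calls to the robot, and variables do not carry over. Pictures are saved under pics/ and viewed, and the job is handed in when it is done.

Besides the shell and the picture viewer there is one more tool, called after "Emit:" as name(argument=value, ...) on one line, values as JSON. drive_tool: Moves the arm, as the interface text tells. Shifts and turns lie within -1 to 1; 1 stands for 2 cm of shift or 0.12 rad of turn. Its arguments: {"type":"object","properties":{"deltas":{"type":"array"},"gripper":{"type":"number"},"squeeze":{"type":"number"}},"required":["deltas"]}

```bash
mkdir -p pics; ls; cat > h.py <<'E'
import numpy as np,cv2
from workcell import sensors,get_image,get_calibration,job,find_in,ctrl
def look(name,fn):
    st=sensors.read_state()
    im,d=get_image(name)
    cv2.imwrite('pics/'+fn+'.png',im); np.savez('pics/'+fn+'.npz',im=im,d=d,p=np.array(st['ee_pos']),R=np.array(st['ee_rot']))
    return im,d,st
def cloud(name,fn):
    z=np.load('pics/'+fn+'.npz'); d=z['d']; c=get_calibration(name); H,W=d.shape
    f=H/2/np.tan(np.radians(c['vertical_fov'])/2)
    u,v=np.meshgrid(np.arange(W),np.arange(H)); x=(u-c['cx']);y=(v-c['cy'])
    if name=='wrist':
        r=np.hypot(x,y)+1e-9; th=r/f; P=np.stack([x/r*np.tan(th)*d,y/r*np.tan(th)*d,d],-1)
        T=np.array(c['tool_from_camera']); P=P@T[:3,:3].T+T[:3,3]; P=P@z['R'].T+z['p']
    else:
        P=np.stack([x/f*d,y/f*d,d],-1); T=np.array(c['pose']); P=P@T[:3,:3].T+T[:3,3]
    P[d==0]=np.nan
    return P
E
python3 - <<'E'
from h import *
st=sensors.read_state()
for k,v in st.items(): print(k,np.round(v,4).tolist())
print(ctrl.tcp_to_tips)
for n in('scene','top','wrist'):
    look(n,n+'0'); print(n,get_calibration(n))
E
```

```text
pics
clock 0.0
joint_pos [70.7746, 36.0565, 2.2024, 86.9953, -1.5473, 57.0835, -1.1455]
dq [0.0387, -0.1508, -0.0674, 0.072, 0.0495, -0.0229, -0.0267]
joint_efforts [-0.0019, -54.9719, 1.143, -18.663, -0.0521, 0.0238, 0.0002]
ee_pos [0.1731, -0.6259, 0.2186]
ee_rot [[0.2665, -0.9638, -0.0005], [-0.9638, -0.2665, 0.0018], [-0.0018, 0.0, -1.0]]
wrist_force [-0.0693, 0.4966, 0.1042]
wrist_torque [0.0106, 0.0025, -0.0243]
gripper_width 0.094
0.014
scene {'vertical_fov': 47.91014379625314, 'cx': 256.8458183169841, 'cy': 194.96538355340283, 'pose': array([[ 0.40885577,  0.6980178 , -0.58788443,  1.31400762],
       [ 0.91244968, -0.30101648,  0.2771726 , -0.39402895],
       [ 0.01650851, -0.64973858, -0.75997845,  1.13144351],
       [ 0.        ,  0.        ,  0.        ,  1.        ]])}
top {'vertical_fov': 44.97777180236792, 'cx': 256.19879488747523, 'cy': 190.7724569337564, 'pose': array([[ 1.02065449e-02, -9.77697966e-01,  2.09767763e-01,
         1.73817353e-01],
       [-9.99944804e-01, -1.05024612e-02, -2.96773158e-04,
         1.07366323e-03],
       [ 2.49323230e-03, -2.09753155e-01, -9.77751194e-01,
         1.70936174e+00],
       [ 0.00000000e+00,  0.00000000e+00,  0.00000000e+00,
         1.00000000e+00]])}
wrist {'vertical_fov': 65.70646984690485, 'cx': 254.63813822851841, 'cy': 194.69592512229377, 'tool_from_camera': array([[ 9.99999939e-01, -2.40023531e-04,  2.54137231e-04,
         1.69780451e-03],
       [ 1.56074129e-04,  9.57086877e-01,  2.89801113e-01,
        -8.55334759e-02],
       [-3.12790496e-04, -2.89801055e-01,  9.57086856e-01,
        -1.63889347e-01],
       [ 0.00000000e+00,  0.00000000e+00,  0.00000000e+00,
         1.00000000e+00]])}
```

View pics/top0.png

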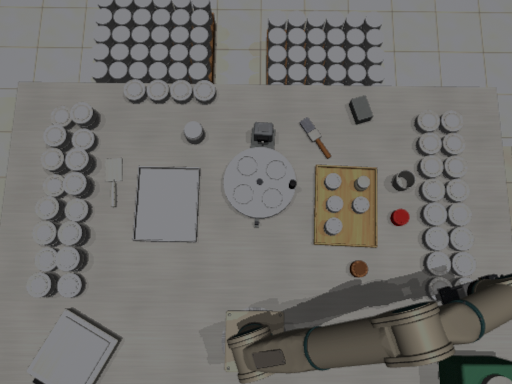

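View pics/scene0.png

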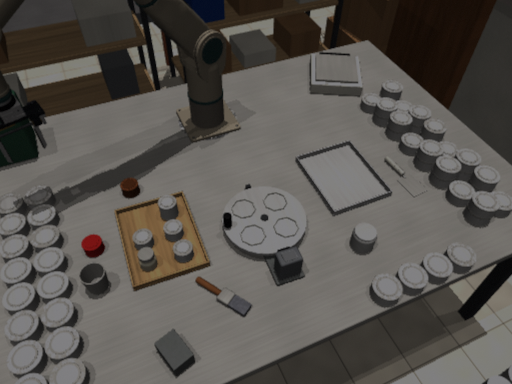

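View pics/wrist0.png

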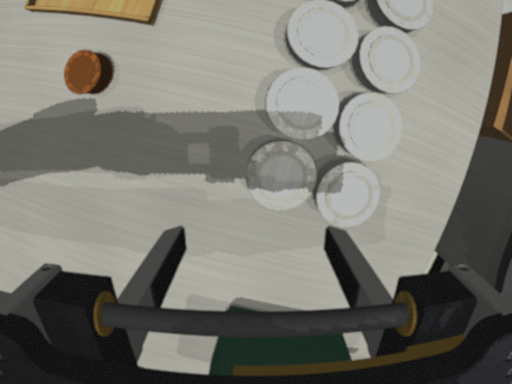

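The top view shows the crate at about (345,205) with 5 round objects, the carousel at (260,182) with its handle at (292,184), the tray at (167,204) and the printing head at (263,130). The red tin (400,217) and brown tin (359,269) are look-alikes. Next I'll measure the heights.

```bash
python3 - <<'E'
from h import *
im=np.load('pics/top0.npz')['im']; P=cloud('top','top0'); Ps=cloud('scene','scene0')
c=im[150:260,225:425]; cv2.imwrite('pics/crop0.png',cv2.resize(c,None,fx=4,fy=4,interpolation=cv2.INTER_CUBIC))
c=np.load('pics/scene0.npz')['im'][180:290,100:240]; cv2.imwrite('pics/crop1.png',cv2.resize(c,None,fx=5,fy=5,interpolation=cv2.INTER_CUBIC))
for n in('tin1','tall_tin','jar','handle_top','crate','tray','coder','carousel','pocket1','cup','can','brush','spatula'):
    for r in find_in(n,'top')[:8 if n in('tin1','pocket1') else 3]:
        u,v=[int(round(a)) for a in r['position']]
        print(n,round(r['p'],2),(u,v),np.round(P[v,u],3))
print('top blobs in crate by height')
m=(P[...,2]>0.03)&(P[...,2]<0.12); m[:, :300]=0; m[:,430:]=0; m[:160]=0;m[255:]=0
n,l,s,ce=cv2.connectedComponentsWithStats(m.astype(np.uint8))
for i in range(1,n):
    if s[i,4]>15:
        q=P[l==i]; zt=np.percentile(q[:,2],80); t=q[q[:,2]>zt-.006]; print(s[i].tolist(),ce[i].round(),round(zt,4),np.round((t.min(0)+t.max(0))/2,4),np.round(np.ptp(t,axis=0),3))
E
```

```text
tin1 0.77 (400, 216) [ 0.444 -0.524  0.041]
tin1 0.71 (360, 206) [ 0.478 -0.378  0.048]
tin1 0.68 (334, 182) [ 0.568 -0.287  0.041]
tin1 0.61 (336, 205) [ 0.482 -0.293  0.037]
tin1 0.58 (359, 268) [ 0.255 -0.369  0.035]
tin1 0.35 (314, 133) [ 0.766 -0.219  0.018]
tall_tin 0.57 (332, 226) [ 0.401 -0.271  0.064]
tall_tin 0.25 (362, 205) [ 0.482 -0.386  0.047]
jar 0.45 (360, 183) [ 0.56  -0.378  0.063]
handle_top 0.67 (257, 182) [ 0.564 -0.002  0.046]
crate 0.78 (350, 211) [ 0.466 -0.35   0.006]
tray 0.69 (166, 204) [ 0.487  0.338 -0.003]
coder 0.59 (263, 176) [ 0.588 -0.024  0.04 ]
carousel 0.79 (260, 185) [ 0.555 -0.013  0.035]
carousel 0.53 (315, 131) [ 0.773 -0.223  0.019]
pocket1 0.89 (259, 180) [ 0.572 -0.009  0.045]
cup 0.59 (261, 176) [ 0.588 -0.017  0.041]
cup 0.54 (404, 180) [ 0.589 -0.56  -0.002]
can 0.82 (192, 130) [0.755 0.242 0.067]
brush 0.55 (312, 132) [ 0.77  -0.211  0.017]
spatula 0.57 (112, 175) [0.596 0.548 0.001]
spatula 0.38 (362, 185) [ 0.551 -0.383  0.071]
top blobs in crate by height
[421, 160, 9, 17, 125] [425. 167.] 0.0419 [ 0.6265 -0.6274  0.0425] [0.062 0.03
[... 192 characters left out ...]
175, 15, 15, 168] [362. 182.] 0.0675 [ 0.5659 -0.3903  0.068 ] [0.046 0.041 0.013]
[422, 179, 8, 21, 126] [426. 189.] 0.0428 [ 0.5457 -0.6254  0.0429] [0.075 0.028 0.012]
[327, 195, 17, 17, 213] [335. 203.] 0.0472 [ 0.4906 -0.287   0.0482] [0.056 0.058 0.014]
[353, 196, 17, 16, 212] [361. 204.] 0.0468 [ 0.4879 -0.3832  0.0471] [0.056 0.058 0.013]
[423, 203, 7, 21, 95] [427. 213.] 0.0425 [ 0.4575 -0.622   0.0423] [0.071 0.024 0.012]
[393, 209, 17, 16, 202] [401. 216.] 0.0407 [ 0.4422 -0.5279  0.0418] [0.056 0.059 0.014]
[325, 217, 18, 18, 239] [333. 226.] 0.0688 [ 0.4045 -0.2781  0.0707] [0.058 0.058 0.015]
[425, 229, 5, 18, 66] [427. 237.] 0.0421 [ 0.3643 -0.6185  0.042 ] [0.057 0.017 0.012]
```

```bash
ls pics
```

```text
crop0.png
crop1.png
scene0.npz
scene0.png
top0.npz
top0.png
wrist0.npz
wrist0.png
```

View pics/crop0.png

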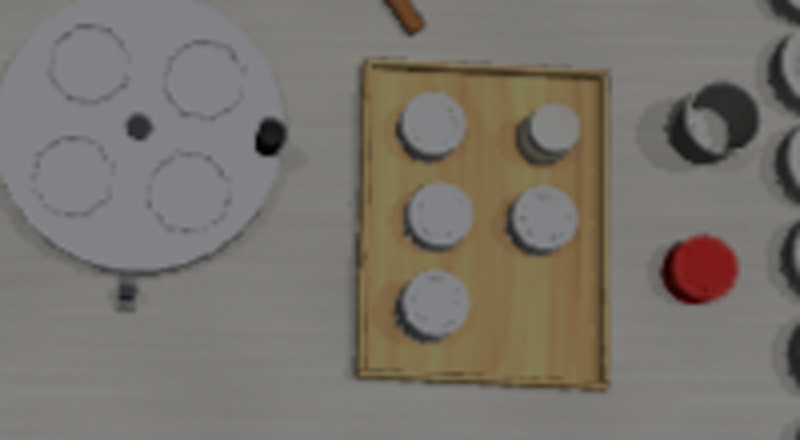

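View pics/crop1.png

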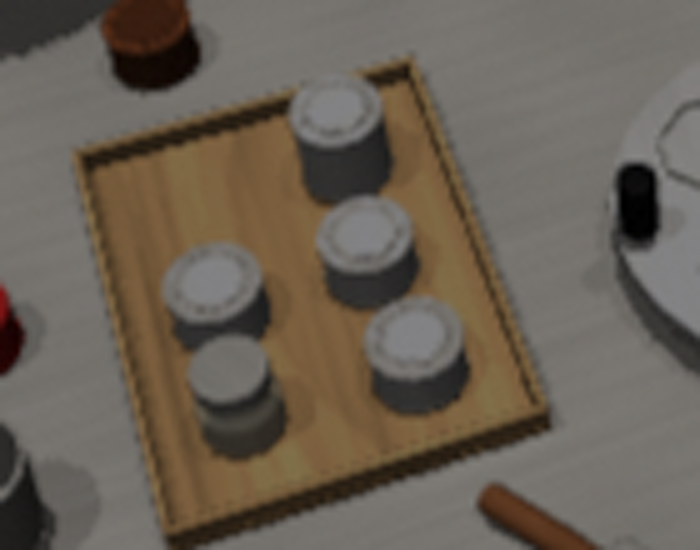

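There are five objects in the crate (top-image pixels):
- **Low tins (44 mm tops expected, 47 measured):** A (334,181), B (335,203) and C (361,204).
- **Tall tin:** (333,226), top at 69 mm.
- **Jar:** (362,182), 67 mm, with glass visible below its cap in the enlarged crop.

So A, B and C are the tins to code. The handle is at world −y, so the carousel stands at about +90°. I'll go closer with the wrist camera.

```bash
cat >> h.py <<'E'
from scipy.spatial.transform import Rotation as Ro
def rz(jaw):  # tool x at world angle jaw deg, pointing down
    a=np.radians(jaw); x=np.array([np.cos(a),np.sin(a),0]); z=np.array([0,0,-1.]); return np.stack([x,np.cross(z,x),z],1)
def plan(p,jaw,start=None):
    st=sensors.read_state(); p0,R0=(np.array(st['ee_pos']),np.array(st['ee_rot'])) if start is None else (np.array(start[0]),rz(start[1]))
    R1=rz(jaw); t=R0.T@(np.array(p)-p0)/.02; w=Ro.from_matrix(R0.T@R1).as_rotvec()/.12
    print('total offset in start tool axes (units)',np.round(t,3),' turn',np.round(w,3))
    return t,w
def rep():
    s=sensors.read_state(); R=np.array(s['ee_rot']); print('t',round(s['clock'],2),'p',np.round(s['ee_pos'],4),'jaw',round(np.degrees(np.arctan2(R[1,0],R[0,0])),2),'tilt',round(np.degrees(np.arccos(min(1,-R[2,2]))),2),'F',np.round(s['wrist_force'],1),'w',round(s['gripper_width'],4))
E
python3 - <<'E'
from h import *
plan((.50,-.36,.30),-45)
E
```

```text
total offset in start tool axes (units) [ -8.489 -19.296  -4.024]  turn [-0.    -0.    -4.297]
```

Emit:
drive_tool(deltas=[{"offset": [-0.42, -0.96, -0.34], "turn": [0, 0, 0]}, {"offset": [-0.42, -0.96, -0.34], "turn": [0, 0, 0]}, {"offset": [-0.42, -0.96, -0.34], "turn": [0, 0, 0]}, {"offset": [-0.42, -0.96, -0.34], "turn": [0, 0, 0]}, {"offset": [-0.42, -0.96, -0.34], "turn": [0, 0, 0]}, {"offset": [-0.42, -0.96, -0.34], "turn": [0, 0, 0]}, {"offset": [-0.42, -0.96, -0.34], "turn": [0, 0, 0]}, {"offset": [-0.42, -0.96, -0.34], "turn": [0, 0, 0]}, {"offset": [-0.42, -0.96, -0.34], "turn": [0, 0, 0]}, {"offset": [-0.42, -0.96, -0.34], "turn": [0, 0, 0]}, {"offset": [-0.42, -0.96, -0.34], "turn": [0, 0, 0]}, {"offset": [-0.42, -0.96, -0.34], "turn": [0, 0, 0]}])

```text
clock: 1.8
ee_pos: [0.3692, -0.4672, 0.3016]
ee_rot: [[0.266, -0.964, 0.0], [-0.964, -0.266, -0.0], [0.0, -0.0, -1.0]]
wrist_force: [-0.2, -0.3, -0.4]
gripper_width: 0.0939
```

Emit:
drive_tool(deltas=[{"offset": [-0.42, -0.97, 0], "turn": [0, 0, 0]}, {"offset": [-0.42, -0.97, 0], "turn": [0, 0, 0]}, {"offset": [-0.42, -0.97, 0], "turn": [0, 0, 0]}, {"offset": [-0.42, -0.97, 0], "turn": [0, 0, 0]}, {"offset": [-0.42, -0.97, 0], "turn": [0, 0, 0]}, {"offset": [-0.42, -0.97, 0], "turn": [0, 0, 0]}, {"offset": [-0.42, -0.97, 0], "turn": [0, 0, -1]}, {"offset": [-0.42, -0.97, 0], "turn": [0, 0, -1]}, {"offset": [0, 0, 0], "turn": [0, 0, -1]}, {"offset": [0, 0, 0], "turn": [0, 0, -1]}, {"offset": [0, 0, 0], "turn": [0, 0, -0.3]}, {"offset": [0, 0, 0], "turn": [0, 0, 0]}], gripper=50)

```text
clock: 2.8
ee_pos: [0.4985, -0.3599, 0.3011]
ee_rot: [[0.708, -0.706, 0.0], [-0.706, -0.708, 0.0], [-0.0, -0.0, -1.0]]
wrist_force: [-0.7, 0.5, -0.5]
gripper_width: 0.0755
```

```bash
python3 - <<'E'
from h import *
rep(); look('wrist','w1'); look('top','t1')
E
```

```text
t 2.8 p [ 0.4985 -0.3599  0.3011] jaw -44.92 tilt 0.01 F [-0.7  0.5 -0.5] w 0.0755
```

View pics/w1.png

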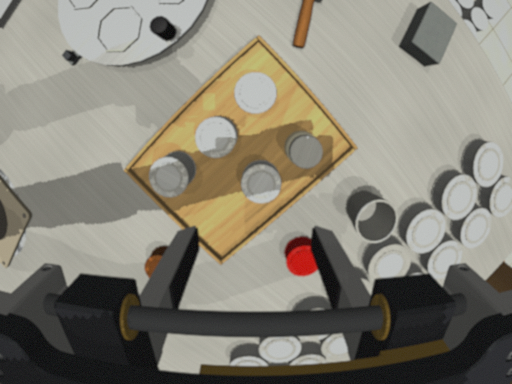

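The wrist view shows tins A (255,92), B (216,135) and C (261,182), the tall tin at (171,175) and the jar at (305,150). The two look-alikes are outside the crate. Now the fit from depth.

```bash
cat >> h.py <<'E'
def blobs(name,fn,zlo,zhi,box,minpx=15):
    P=cloud(name,fn); x0,x1,y0,y1=box
    with np.errstate(all='ignore'):
        m=(P[...,2]>zlo)&(P[...,2]<zhi)&(P[...,0]>x0)&(P[...,0]<x1)&(P[...,1]>y0)&(P[...,1]<y1)
    n,l,s,ce=cv2.connectedComponentsWithStats(m.astype(np.uint8))
    out=[]
    for i in range(1,n):
        if s[i,4]<minpx: continue
        q=P[l==i]; zt=np.percentile(q[:,2],70); t=q[q[:,2]>zt-.005]
        (c,r)=cv2.minEnclosingCircle(t[:,:2].astype(np.float32)*1000)
        out.append((c[0]/1000,c[1]/1000,zt,r)); print(ce[i].round(),s[i,4],'enc',np.round(c,1),'r',round(r,1),'mean',np.round(t.mean(0)*1000,1),'mid',np.round((t.min(0)+t.max(0))*500,1))
    return out
E
python3 - <<'E'
from h import *
print('wrist');blobs('wrist','w1',.032,.1,(.35,.65,-.44,-.22))
print('top');blobs('top','t1',.032,.1,(.35,.65,-.44,-.22))
print('scene');blobs('scene','scene0',.032,.1,(.35,.65,-.44,-.22))
print('handle');blobs('wrist','w1',.075,.12,(.35,.6,-.22,.0));blobs('top','t1',.075,.12,(.35,.8,-.2,.2));blobs('scene','scene0',.075,.12,(.35,.8,-.2,.2))
print('disc');blobs('top','t1',.025,.06,(.35,.8,-.2,.2));blobs('scene','scene0',.025,.06,(.35,.8,-.2,.2))
E
```

```text
wrist
[255.  92.] 1369 enc [ 574.5 -286.6] r 30.0 mean [ 574.7 -286.4   43. ] mid [ 574.8 -286.7   42.7]
[215. 137.] 1321 enc [ 490.  -291.1] r 30.1 mean [ 490.2 -291.    43. ] mid [ 489.9 -290.9   42.9]
[304. 150.] 1037 enc [ 567.5 -393.2] r 23.5 mean [ 567.  -392.8   64.6] mid [ 566.9 -393.1   63.5]
[170. 175.] 1413 enc [ 405.1 -281. ] r 30.1 mean [ 405.9 -281.2   64.9] mid [ 405.1 -281.7   64.6]
[261. 183.] 1244 enc [ 487.5 -385.4] r 30.0 mean [ 488.  -385.3   42.9] mid [ 487.6 -385.7   42.4]
top
[333. 180.] 205 enc [ 574.5 -282.1] r 30.4 mean [ 574.4 -282.5   45.4] mid [ 574.6 -283.3   49.1]
[360. 179.] 48 enc [ 574.9 -384.1] r 18.4 mean [ 577.8 -380.5   66.2] mid [ 576.1 -383.2   66.7]
[335. 203.] 208 enc [ 488.5 -287.7] r 29.9 mean [ 488.5 -287.7   45.4] mid [ 489.8 -287.7   48.1]
[358. 204.] 126 enc [ 486.2 -374. ] r 26.1 mean [ 487.2 -374.7   44.9] mid [ 486.2 -375.4   47.4]
[333. 226.] 237 enc [ 403.3 -278.6] r 29.7 mean [ 403.3 -277.8   67.6] mid [ 402.1 -278.5   69.5]
scene
[167. 204.] 329 enc [ 401.2 -281.7] r 30.1 mean [ 401.9 -281.9   68.1] mid [ 401.5 -281.5   68.4]
[1
[... 619 characters left out ...]
12.1 mean [ 552.4 -130.3   95.1] mid [ 553.8 -130.5   95.8]
[227. 217.] 75 enc [ 550. -135.] r 13.3 mean [ 551.  -134.1   96.7] mid [ 549.9 -133.9   98.6]
[288. 257.] 482 enc [752.  -25.8] r 38.8 mean [753.8 -27.   98.2] mid [753.3 -26.6  99.8]
disc
[269. 140.] 15 enc [725.2 -43.6] r 10.8 mean [727.3 -44.9  50.2] mid [724.6 -43.6  49.7]
[259. 182.] 3989 enc [568.2 -11.4] r 135.0 mean [565.9  -9.5  41.8] mid [567.1 -11.1  46.2]
[264. 220.] 4484 enc [557.8 -14.7] r 142.5 mean [570.4 -15.9  42. ] mid [555.8 -14.3  48.3]
[353. 241.] 18 enc [755.2 199.3] r 7.8 mean [756.1 199.1  51.3] mid [755.2 198.7  51.9]
[286. 271.] 162 enc [754.9 -27.2] r 39.4 mean [769.6 -37.3  51.9] mid [756.1 -28.4  52.2]
```

Emit:
drive_tool(deltas=[{"offset": [0.02, -0.88, 0.95], "turn": [0, 0, 0]}, {"offset": [0.02, -0.88, 0.95], "turn": [0, 0, 0]}, {"offset": [0.02, -0.88, 0.95], "turn": [0, 0, 0]}, {"offset": [0.02, -0.88, 0.95], "turn": [0, 0, 0]}, {"offset": [0.02, -0.88, 0.95], "turn": [0, 0, 0]}, {"offset": [0, -0.88, 0.95], "turn": [0, 0, 0]}, {"offset": [0, 0, 0.95], "turn": [0, 0, 0]}, {"offset": [0, 0, 0.95], "turn": [0, 0, 0]}, {"offset": [0, 0, 0.95], "turn": [0, 0, 0]}, {"offset": [0, 0, 0.95], "turn": [0, 0, 0]}, {"offset": [0, 0, 0.95], "turn": [0, 0, 0]}, {"offset": [0, 0, 0], "turn": [0, 0, 0]}])

```text
clock: 3.9
ee_pos: [0.5719, -0.2857, 0.0884]
ee_rot: [[0.707, -0.708, -0.006], [-0.708, -0.707, 0.002], [-0.006, 0.003, -1.0]]
wrist_force: [-0.5, 0.2, 0.6]
gripper_width: 0.0753
```

```bash
python3 - <<'E'
from h import *
rep(); look('wrist','w2'); blobs('wrist','w2',.032,.06,(.35,.65,-.34,-.22))
plan((.5745,-.2866,.03),-45)
E
```

```text
t 3.9 p [ 0.5719 -0.2857  0.0884] jaw -45.04 tilt 0.39 F [-0.5  0.2  0.6] w 0.0753
[256. 216.] 4550 enc [ 574.7 -286.4] r 30.2 mean [ 576.  -285.2   43. ] mid [ 574.6 -286.4   42.6]
[203. 286.] 1738 enc [ 491.1 -291.2] r 29.7 mean [ 497.3 -299.3   43. ] mid [ 491.1 -298.4   42.1]
total offset in start tool axes (units) [ 0.08  -0.041  3.017]  turn [ 0.014  0.031 -0.004]
```

View pics/w2.png

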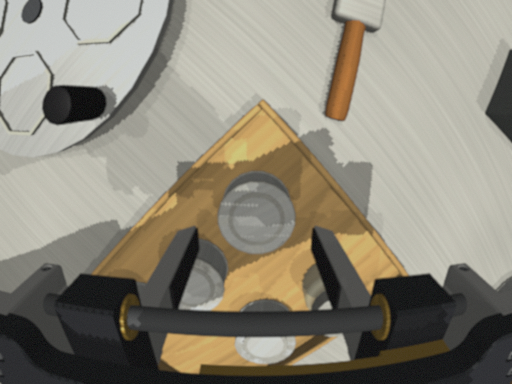

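Tin A is at (256,216), centred between the fingers, and the fit agrees to 0.3 mm. Descending and gripping.

Emit:
drive_tool(deltas=[{"offset": [0.08, -0.04, 0.6], "turn": [0, 0, 0]}, {"offset": [0, 0, 0.6], "turn": [0, 0, 0]}, {"offset": [0, 0, 0.6], "turn": [0, 0, 0]}, {"offset": [0, 0, 0.6], "turn": [0, 0, 0]}, {"offset": [0, 0, 0.55], "turn": [0, 0, 0]}, {"offset": [0, 0, 0], "turn": [0, 0, 0]}, {"offset": [0, 0, 0], "turn": [0, 0, 0]}])

```text
clock: 4.53
ee_pos: [0.5756, -0.287, 0.0321]
ee_rot: [[0.707, -0.707, -0.002], [-0.707, -0.707, 0.001], [-0.002, 0.001, -1.0]]
wrist_force: [-0.0, -0.4, -0.8]
gripper_width: 0.0756
```

```bash
python3 - <<'E'
from h import *
rep()
E
```

```text
t 4.53 p [ 0.5756 -0.287   0.0321] jaw -44.98 tilt 0.1 F [-0.  -0.4 -0.8] w 0.0756
```

Emit:
drive_tool(deltas=[{"offset": [0, 0, 0], "turn": [0, 0, 0]}, {"offset": [0, 0, 0], "turn": [0, 0, 0]}, {"offset": [0, 0, 0], "turn": [0, 0, 0]}, {"offset": [0, 0, 0], "turn": [0, 0, 0]}, {"offset": [0, 0, 0], "turn": [0, 0, 0]}, {"offset": [0, 0, 0], "turn": [0, 0, 0]}], gripper=255, squeeze=30)

```text
clock: 5.03
ee_pos: [0.5765, -0.2873, 0.0337]
ee_rot: [[0.707, -0.707, 0.001], [-0.707, -0.707, -0.0], [0.001, -0.0, -1.0]]
wrist_force: [-0.7, 1.3, 3.5]
gripper_width: 0.0595
```

Emit:
drive_tool(deltas=[{"offset": [0, 0, -0.5], "turn": [0, 0, 0]}, {"offset": [0, 0, -0.9], "turn": [0, 0, 0]}, {"offset": [0, 0, -0.9], "turn": [0, 0, 0]}, {"offset": [0, 0, -0.9], "turn": [0, 0, 0]}, {"offset": [0, 0, -0.9], "turn": [0, 0, 0]}, {"offset": [0, 0, -0.9], "turn": [0, 0, 0]}, {"offset": [0, 0, -0.9], "turn": [0, 0, 0]}, {"offset": [0, 0, -0.9], "turn": [0, 0, 0]}, {"offset": [0, 0, -0.9], "turn": [0, 0, 0]}, {"offset": [0, 0, -0.9], "turn": [0, 0, 0]}, {"offset": [0, 0, -0.9], "turn": [0, 0, 0]}, {"offset": [0, 0, -0.9], "turn": [0, 0, 0]}])

```text
clock: 6.03
ee_pos: [0.5759, -0.2872, 0.2424]
ee_rot: [[0.707, -0.707, 0.0], [-0.707, -0.707, -0.0], [0.0, 0.0, -1.0]]
wrist_force: [-0.2, -0.2, -2.3]
gripper_width: 0.0596
```

Emit:
drive_tool(deltas=[{"offset": [-0.9, -0.42, 0], "turn": [0, 0, 0]}, {"offset": [-0.9, -0.42, 0], "turn": [0, 0, 0]}, {"offset": [-0.9, -0.42, 0], "turn": [0, 0, 0]}, {"offset": [-0.9, -0.42, 0], "turn": [0, 0, 0]}, {"offset": [-0.9, -0.42, 0], "turn": [0, 0, 0]}, {"offset": [-0.9, -0.42, 0], "turn": [0, 0, 0]}, {"offset": [-0.9, -0.42, 0], "turn": [0, 0, 0]}, {"offset": [-0.9, -0.42, 0], "turn": [0, 0, 0]}, {"offset": [-0.9, -0.42, 0], "turn": [0, 0, 0]}, {"offset": [-0.9, -0.42, 0], "turn": [0, 0, 0]}, {"offset": [-0.9, -0.42, 0], "turn": [0, 0, 0]}, {"offset": [0, 0, 0], "turn": [0, 0, 0]}])

```text
clock: 7.03
ee_pos: [0.5, -0.0775, 0.2417]
ee_rot: [[0.711, -0.703, -0.001], [-0.703, -0.711, 0.002], [-0.002, -0.001, -1.0]]
wrist_force: [0.3, 0.8, -2.1]
gripper_width: 0.0595
```

```bash
python3 - <<'E'
from h import *
rep(); look('wrist','w3')
blobs('wrist','w3',.075,.12,(.35,.8,-.2,.2)); blobs('wrist','w3',.03,.06,(.35,.8,-.2,.2))
E
```

```text
t 7.03 p [ 0.5    -0.0775  0.2417] jaw -44.67 tilt 0.14 F [ 0.3  0.8 -2.1] w 0.0595
[380.  15.] 1754 enc [754.  -33.9] r 33.2 mean [748.6 -40.1  95.8] mid [753.4 -35.   95.6]
[321. 186.] 470 enc [ 553.1 -132.2] r 12.9 mean [ 552.9 -131.5   94.2] mid [ 553.1 -132.3   93.4]
[256.  99.] 33584 enc [569.1 -14.3] r 135.2 mean [570.3 -11.4  39. ] mid [568.9 -14.6  47.7]
[342.   5.] 82 enc [734.1   3.5] r 5.8 mean [733.2   2.9  52.1] mid [733.6   3.5  52.7]
[344.  17.] 28 enc [718.8 -11.6] r 7.0 mean [718.1 -11.3  56.1] mid [718.5 -11.6  56.6]
[357.  33.] 32 enc [717.6 -35.2] r 7.4 mean [716.6 -35.4  56.8] mid [716.5 -35.2  56.9]
[370.  38.] 102 enc [731.3 -51.9] r 7.1 mean [730.1 -51.6  53.4] mid [731.1 -51.9  53.4]
[171. 179.] 99 enc [417.7  -5. ] r 9.4 mean [417.4  -4.7  32.6] mid [417.3  -5.1  32.6]
```

View pics/w3.png

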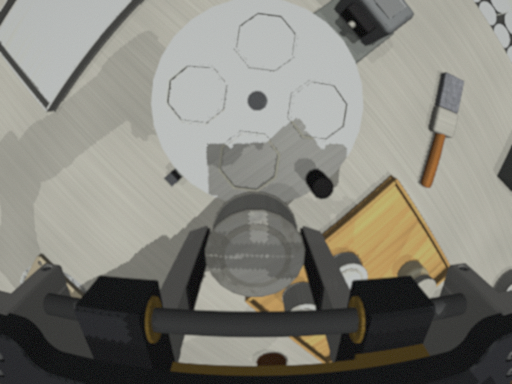

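```bash
python3 - <<'E'
from h import *
P=cloud('wrist','w3')
im=np.load('pics/w3.npz')['im']
# disc edge refine: points at z 36-43mm, boundary
m=(P[...,2]>.034)&(P[...,2]<.044)
cs,_=cv2.findContours(m.astype(np.uint8),cv2.RETR_EXTERNAL,cv2.CHAIN_APPROX_NONE)
c=max(cs,key=cv2.contourArea)[:,0]; q=P[c[:,1],c[:,0],:2]
from scipy.optimize import least_squares
f=least_squares(lambda v:np.hypot(q[:,0]-v[0],q[:,1]-v[1])-v[2],[.569,-.014,.135],loss='cauchy',f_scale=.001); print('disc fit',f.x)
for u,v in[(317,110),(266,41),(197,93),(248,163),(257,100)]:
    p=P[v,u]; d=p[:2]-f.x[:2]; print((u,v),np.round(p,4),np.hypot(*d).round(4),np.degrees(np.arctan2(d[1],d[0])).round(1))
# rim points
g=cv2.cvtColor(im,cv2.COLOR_BGR2GRAY)
for u,v in[(317,110),(266,41),(197,93)]:
    y0,x0=v-36,u-36; y0=max(y0,0); s=P[y0:v+36,x0:u+36]; d=np.hypot(s[...,0]-P[v,u,0],s[...,1]-P[v,u,1]); mm=(s[...,2]>.0415)&(s[...,2]<.05)&(d<.045)
    t=s[mm]; f2=least_squares(lambda w:np.hypot(t[:,0]-w[0],t[:,1]-w[1])-w[2],[*P[v,u,:2],.036],loss='cauchy',f_scale=.001) if mm.sum()>10 else None
    print(mm.sum(), f2.x if f2 else None)
E
```

```text
disc fit [ 0.56864564 -0.01406925  0.1333649 ]
(317, 110) [ 0.6142 -0.0738  0.0377] 0.0752 -52.7
(266, 41) [0.6292 0.0315 0.0372] 0.0758 36.9
(197, 93) [0.5238 0.0451 0.0387] 0.0743 127.1
(248, 163) [ 0.5057 -0.0619  0.0383] 0.079 -142.8
(257, 100) [ 0.5689 -0.0139  0.0443] 0.0002 30.5
507 [ 0.61499395 -0.0745435   0.03647264]
499 [0.62890783 0.03245473 0.03637949]
476 [0.52208061 0.0462529  0.03638622]
```

Emit:
drive_tool(deltas=[{"offset": [0.66, -0.7, 0], "turn": [0, 0, 0]}, {"offset": [0.66, -0.7, 0], "turn": [0, 0, 0]}, {"offset": [0.66, -0.7, 0.4], "turn": [0, 0, 0]}, {"offset": [0.66, -0.7, 0.8], "turn": [0, 0, 0]}, {"offset": [0.66, -0.7, 0.8], "turn": [0, 0, 0]}, {"offset": [0.66, -0.7, 0.8], "turn": [0, 0, 0]}, {"offset": [0, 0, 0.8], "turn": [0, 0, 0]}, {"offset": [0, 0, 0.8], "turn": [0, 0, 0]}, {"offset": [0, 0, 0.8], "turn": [0, 0, 0]}, {"offset": [0, 0, 0.8], "turn": [0, 0, 0]}, {"offset": [0, 0, 0.8], "turn": [0, 0, 0]}, {"offset": [0, 0, 0.4], "turn": [0, 0, 0]}])

```text
clock: 8.08
ee_pos: [0.616, -0.0799, 0.0952]
ee_rot: [[0.707, -0.708, -0.002], [-0.708, -0.707, -0.001], [-0.001, 0.002, -1.0]]
wrist_force: [-0.2, 0.3, -1.0]
gripper_width: 0.0595
```

Emit:
drive_tool(deltas=[{"offset": [0, 0, 0], "turn": [0, 0, 0]}, {"offset": [0, 0, 0], "turn": [0, 0, 0]}, {"offset": [0, 0, 0], "turn": [0, 0, 0]}])

```text
clock: 8.33
ee_pos: [0.6177, -0.0789, 0.0981]
ee_rot: [[0.707, -0.707, 0.002], [-0.707, -0.707, -0.0], [0.002, -0.001, -1.0]]
wrist_force: [0.0, -0.2, -0.7]
gripper_width: 0.0595
```

```bash
python3 - <<'E'
from h import *
rep(); plan((.6155,-.0741,.0685),-45); look('scene','s4')
im=cv2.imread('pics/s4.png')[170:300,180:330]; cv2.imwrite('pics/s4c.png',cv2.resize(im,None,fx=4,fy=4))
E
```

```text
t 8.33 p [ 0.6177 -0.0789  0.0981] jaw -45.0 tilt 0.11 F [ 0.  -0.2 -0.7] w 0.0595
total offset in start tool axes (units) [-0.25  -0.088  1.478]  turn [-0.009 -0.013  0.   ]
```

View pics/s4c.png

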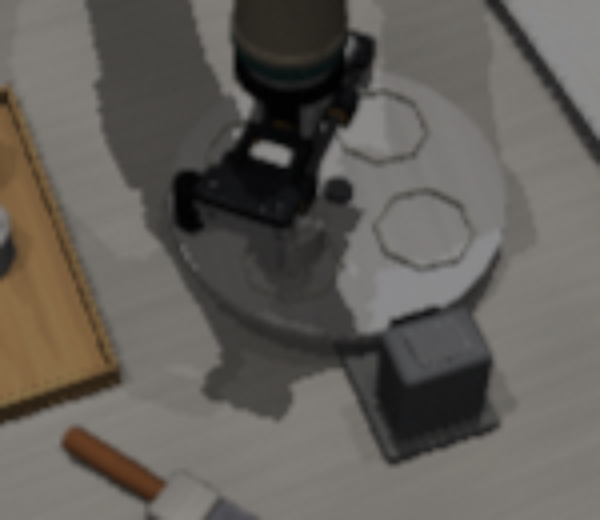

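The crop shows the tin held over the near pocket, with its lateral error now known. I'll correct it and lower.

Emit:
drive_tool(deltas=[{"offset": [-0.25, -0.09, 0.2], "turn": [0, 0, 0]}, {"offset": [0, 0, 0.3], "turn": [0, 0, 0]}, {"offset": [0, 0, 0.3], "turn": [0, 0, 0]}, {"offset": [0, 0, 0], "turn": [0, 0, 0]}, {"offset": [0, 0, 0.2], "turn": [0, 0, 0]}, {"offset": [0, 0, 0.2], "turn": [0, 0, 0]}, {"offset": [0, 0, 0.2], "turn": [0, 0, 0]}, {"offset": [0, 0, 0.08], "turn": [0, 0, 0]}, {"offset": [0, 0, 0], "turn": [0, 0, 0]}, {"offset": [0, 0, 0], "turn": [0, 0, 0]}, {"offset": [0, 0, 0], "turn": [0, 0, 0]}])

```text
clock: 9.3
ee_pos: [0.6145, -0.0737, 0.0677]
ee_rot: [[0.707, -0.707, -0.0], [-0.707, -0.707, -0.0], [0.0, 0.0, -1.0]]
wrist_force: [-1.0, 0.2, 2.9]
gripper_width: 0.0595
```

```bash
python3 - <<'E'
from h import *
rep()
E
```

```text
t 9.3 p [ 0.6145 -0.0737  0.0677] jaw -44.98 tilt 0.0 F [-1.   0.2  2.9] w 0.0595
```

Seated height is reached with a small upward force. I'll release and rise, then go to a view pose where both crate and carousel can be checked.

Emit:
drive_tool(deltas=[{"offset": [0, 0, 0], "turn": [0, 0, 0]}, {"offset": [0, 0, 0], "turn": [0, 0, 0]}, {"offset": [0, 0, 0], "turn": [0, 0, 0]}, {"offset": [0, 0, -0.4], "turn": [0, 0, 0]}, {"offset": [0, 0, -0.8], "turn": [0, 0, 0]}, {"offset": [0, 0, -1], "turn": [0, 0, 0]}, {"offset": [0, 0, -1], "turn": [0, 0, 0]}, {"offset": [0, 0, -1], "turn": [0, 0, 0]}, {"offset": [0.5, 0.5, -1], "turn": [0, 0, 0]}, {"offset": [0.7, 0.7, -1], "turn": [0, 0, 0]}, {"offset": [0.7, 0.7, -1], "turn": [0, 0, 0]}, {"offset": [0.7, 0.7, -1], "turn": [0, 0, 0]}], gripper=50)

```text
clock: 10.3
ee_pos: [0.6146, -0.1479, 0.2332]
ee_rot: [[0.708, -0.706, 0.001], [-0.706, -0.708, -0.0], [0.001, -0.0, -1.0]]
wrist_force: [-0.1, -0.2, -0.6]
gripper_width: 0.0753
```

Emit:
drive_tool(deltas=[{"offset": [0.6, 0.9, 0], "turn": [0, 0, 0]}, {"offset": [0.6, 0.9, 0], "turn": [0, 0, 0]}, {"offset": [0.6, 0.9, 0], "turn": [0, 0, 0]}, {"offset": [0.6, 0.9, 0], "turn": [0, 0, 0]}, {"offset": [0.6, 0.9, 0], "turn": [0, 0, 0]}, {"offset": [0.6, 0.9, 0], "turn": [0, 0, 0]}, {"offset": [0, 0.2, 0], "turn": [0, 0, 0]}, {"offset": [0, 0, 0], "turn": [0, 0, 0]}, {"offset": [0, 0, 0], "turn": [0, 0, 0]}])

```text
clock: 11.05
ee_pos: [0.5866, -0.2758, 0.2318]
ee_rot: [[0.708, -0.706, 0.001], [-0.706, -0.708, 0.001], [-0.001, -0.001, -1.0]]
wrist_force: [0.3, -0.1, -0.1]
gripper_width: 0.076
```

```bash
python3 - <<'E'
from h import *
rep(); look('wrist','w5')
print('crate');blobs('wrist','w5',.032,.1,(.35,.65,-.44,-.22))
print('car');blobs('wrist','w5',.06,.12,(.35,.74,-.2,.2))
E
```

```text
t 11.05 p [ 0.5866 -0.2758  0.2318] jaw -44.94 tilt 0.08 F [ 0.3 -0.1 -0.1] w 0.076
crate
[212. 234.] 1271 enc [ 489.7 -290.7] r 30.1 mean [ 494.1 -292.5   43. ] mid [ 490.5 -291.1   42.9]
[301. 250.] 950 enc [ 567.1 -392.9] r 23.7 mean [ 562.7 -388.8   64.5] mid [ 565.1 -392.5   63.2]
[151. 264.] 359 enc [ 401.6 -267. ] r 25.9 mean [ 402.5 -260.9   64.8] mid [ 401.6 -261.9   63.4]
[259. 279.] 1252 enc [ 487.6 -385.9] r 30.4 mean [ 488.8 -385.    43. ] mid [ 488.4 -385.8   42.3]
car
[145.  45.] 2072 enc [615.5 -75.7] r 30.0 mean [615.8 -76.7  77. ] mid [615.5 -75.9  76.7]
[141. 118.] 604 enc [ 553.9 -133.4] r 13.1 mean [ 554.5 -134.    94.1] mid [ 553.9 -133.3   93.5]
```

View pics/w5.png

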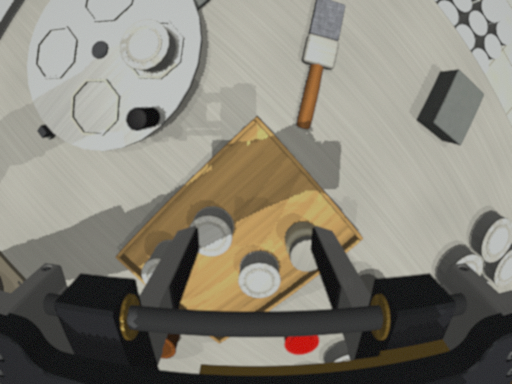

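Tin A is seated in its pocket: wrist pixel (148,45), top at 77 mm, upright. B (212,234) and C (259,279) are unchanged. Going for B.

Emit:
drive_tool(deltas=[{"offset": [-0.58, 0.79, 0], "turn": [0, 0, 0]}, {"offset": [-0.58, 0.79, 0], "turn": [0, 0, 0]}, {"offset": [-0.58, 0.79, 0.6], "turn": [0, 0, 0]}, {"offset": [-0.58, 0.79, 0.9], "turn": [0, 0, 0]}, {"offset": [-0.58, 0.79, 0.9], "turn": [0, 0, 0]}, {"offset": [0, 0, 0.9], "turn": [0, 0, 0]}, {"offset": [0, 0, 0.9], "turn": [0, 0, 0]}, {"offset": [0, 0, 0.9], "turn": [0, 0, 0]}, {"offset": [0, 0, 0.9], "turn": [0, 0, 0]}, {"offset": [0, 0, 0.5], "turn": [0, 0, 0]}, {"offset": [0, 0, 0], "turn": [0, 0, 0]}, {"offset": [0, 0, 0], "turn": [0, 0, 0]}])

```text
clock: 12.1
ee_pos: [0.4901, -0.2911, 0.1015]
ee_rot: [[0.709, -0.706, -0.0], [-0.706, -0.709, 0.001], [-0.001, -0.0, -1.0]]
wrist_force: [-0.0, -0.3, 0.1]
gripper_width: 0.0754
```

```bash
python3 - <<'E'
from h import *
rep(); look('wrist','w6'); blobs('wrist','w6',.032,.06,(.43,.54,-.33,-.24))
plan((.4898,-.2909,.0337),-45)
E
```

```text
t 12.1 p [ 0.4901 -0.2911  0.1015] jaw -44.88 tilt 0.04 F [-0.  -0.3  0.1] w 0.0754
[252. 213.] 4111 enc [ 489.6 -290.9] r 30.3 mean [ 490.6 -289.8   43. ] mid [ 489.7 -290.6   42.9]
[202. 259.] 189 enc [ 431.9 -288.7] r 6.4 mean [ 432.4 -288.4   54.1] mid [ 432.  -288.7   54. ]
total offset in start tool axes (units) [-5.100e-02 -1.000e-03  3.424e+00]  turn [-0.006 -0.007  0.012]
```

Emit:
drive_tool(deltas=[{"offset": [0, 0, 0.7], "turn": [0, 0, 0]}, {"offset": [0, 0, 0.7], "turn": [0, 0, 0]}, {"offset": [0, 0, 0.7], "turn": [0, 0, 0]}, {"offset": [0, 0, 0.7], "turn": [0, 0, 0]}, {"offset": [0, 0, 0.6], "turn": [0, 0, 0]}, {"offset": [0, 0, 0], "turn": [0, 0, 0]}, {"offset": [0, 0, 0], "turn": [0, 0, 0]}, {"offset": [0, 0, 0], "turn": [0, 0, 0]}])

```text
clock: 12.82
ee_pos: [0.4902, -0.2924, 0.0344]
ee_rot: [[0.707, -0.707, 0.001], [-0.707, -0.707, -0.001], [0.001, -0.001, -1.0]]
wrist_force: [0.2, 0.5, 0.4]
gripper_width: 0.0756
```

Emit:
drive_tool(deltas=[{"offset": [0, 0, 0], "turn": [0, 0, 0]}, {"offset": [0, 0, 0], "turn": [0, 0, 0]}, {"offset": [0, 0, 0], "turn": [0, 0, 0]}, {"offset": [0, 0, 0], "turn": [0, 0, 0]}, {"offset": [0, 0, 0], "turn": [0, 0, 0]}], gripper=255, squeeze=30)

```text
clock: 13.23
ee_pos: [0.4895, -0.2921, 0.0341]
ee_rot: [[0.707, -0.707, 0.0], [-0.707, -0.707, -0.0], [0.0, -0.0, -1.0]]
wrist_force: [-1.3, 1.1, 6.3]
gripper_width: 0.0593
```

```bash
python3 - <<'E'
from h import *
rep()
E
```

```text
t 13.23 p [ 0.4895 -0.2921  0.0341] jaw -44.98 tilt 0.01 F [-1.3  1.1  6.3] w 0.0593
```

Emit:
drive_tool(deltas=[{"offset": [0, 0, -0.5], "turn": [0, 0, 0]}, {"offset": [0, 0, -1], "turn": [0, 0, 0]}, {"offset": [0, 0, -1], "turn": [0, 0, 0]}, {"offset": [0, 0, -1], "turn": [0, 0, 0]}, {"offset": [0, 0, -1], "turn": [0, 0, 0]}, {"offset": [0, 0, -1], "turn": [0, 0, 0]}, {"offset": [0, 0, -1], "turn": [0, 0, 0]}, {"offset": [-0.77, -0.93, 0], "turn": [0, 0, 0]}, {"offset": [-0.77, -0.93, 0], "turn": [0, 0, 0]}, {"offset": [-0.77, -0.93, 0], "turn": [0, 0, 0]}, {"offset": [-0.77, -0.93, 0], "turn": [0, 0, 0]}, {"offset": [-0.77, -0.93, 0], "turn": [0, 0, 0]}])

```text
clock: 14.23
ee_pos: [0.5008, -0.171, 0.164]
ee_rot: [[0.707, -0.707, 0.001], [-0.707, -0.707, -0.0], [0.001, -0.0, -1.0]]
wrist_force: [-0.7, -0.4, -1.7]
gripper_width: 0.0595
```

Emit:
drive_tool(deltas=[{"offset": [-0.77, -0.93, 0], "turn": [0, 0, 0]}, {"offset": [-0.77, -0.93, 0], "turn": [0, 0, 0]}, {"offset": [-0.77, -0.93, 0], "turn": [0, 0, 0]}, {"offset": [-0.77, -0.93, 0], "turn": [0, 0, 0]}, {"offset": [-0.77, -0.93, 0], "turn": [0, 0, 0]}, {"offset": [-0.77, -0.93, 0], "turn": [0, 0, 0]}, {"offset": [-0.77, -0.93, 0], "turn": [0, 0, 0]}, {"offset": [-0.77, -0.93, 0], "turn": [0, 0, 0]}, {"offset": [-0.77, -0.93, 0], "turn": [0, 0, 0]}, {"offset": [0, 0, 0], "turn": [0, 0, 0]}, {"offset": [0, 0, 0], "turn": [0, 0, 0]}, {"offset": [0, 0, 0], "turn": [0, 0, 0]}])

```text
clock: 15.23
ee_pos: [0.5209, 0.0435, 0.1637]
ee_rot: [[0.707, -0.707, 0.0], [-0.707, -0.707, -0.001], [0.001, 0.001, -1.0]]
wrist_force: [0.1, -0.2, -1.5]
gripper_width: 0.0595
```

```bash
python3 - <<'E'
from h import *
rep(); look('wrist','w7');plan((.5214,.0456,.0685),-45)
blobs('wrist','w7',.06,.12,(.35,.74,-.2,.2))
E
```

```text
t 15.23 p [0.5209 0.0435 0.1637] jaw -45.0 tilt 0.05 F [ 0.1 -0.2 -1.5] w 0.0595
total offset in start tool axes (units) [-0.081 -0.114  4.756]  turn [ 0.006 -0.005 -0.01 ]
[454. 102.] 2121 enc [736.4 -23.6] r 34.3 mean [734.3 -22.6  92.7] mid [734.5 -23.7  91.7]
[400. 216.] 2514 enc [615.  -74.8] r 30.3 mean [614.9 -73.   77. ] mid [615.1 -75.   76. ]
[383. 276.] 52 enc [ 559. -126.] r 9.4 mean [ 560.2 -123.6   63.8] mid [ 559.  -125.5   64.5]
```

View pics/w7.png

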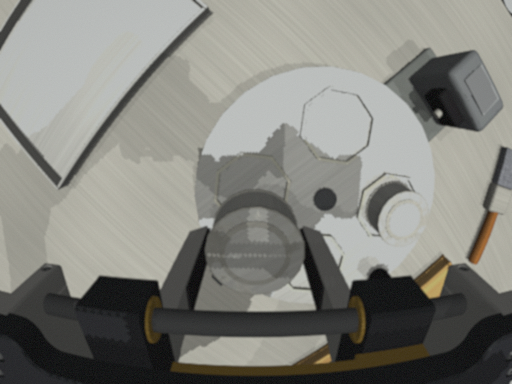

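Tin B is held at (255,250) over the far-left pocket and A stands at (400,216). Lowering.

Emit:
drive_tool(deltas=[{"offset": [-0.08, -0.11, 0.8], "turn": [0, 0, 0]}, {"offset": [0, 0, 0.8], "turn": [0, 0, 0]}, {"offset": [0, 0, 0.8], "turn": [0, 0, 0]}, {"offset": [0, 0, 0.8], "turn": [0, 0, 0]}, {"offset": [0, 0, 0.3], "turn": [0, 0, 0]}, {"offset": [0, 0, 0], "turn": [0, 0, 0]}, {"offset": [0, 0, 0], "turn": [0, 0, 0]}, {"offset": [0, 0, 0], "turn": [0, 0, 0]}])

```text
clock: 15.95
ee_pos: [0.5222, 0.0467, 0.0943]
ee_rot: [[0.707, -0.707, 0.002], [-0.707, -0.707, 0.0], [0.001, -0.001, -1.0]]
wrist_force: [0.5, 0.2, -1.2]
gripper_width: 0.0595
```

```bash
python3 - <<'E'
from h import *
rep(); plan((.5214,.0456,.0685),-45)
E
```

```text
t 15.95 p [0.5222 0.0467 0.0943] jaw -45.03 tilt 0.09 F [ 0.5  0.2 -1.2] w 0.0595
total offset in start tool axes (units) [0.008 0.067 1.29 ]  turn [-0.009 -0.009 -0.004]
```

Emit:
drive_tool(deltas=[{"offset": [0, 0.05, 0.35], "turn": [0, 0, 0]}, {"offset": [0, 0, 0.35], "turn": [0, 0, 0]}, {"offset": [0, 0, 0.2], "turn": [0, 0, 0]}, {"offset": [0, 0, 0.2], "turn": [0, 0, 0]}, {"offset": [0, 0, 0.2], "turn": [0, 0, 0]}, {"offset": [0, 0, 0], "turn": [0, 0, 0]}, {"offset": [0, 0, 0], "turn": [0, 0, 0]}, {"offset": [0, 0, 0], "turn": [0, 0, 0]}])

```text
clock: 16.62
ee_pos: [0.5211, 0.0467, 0.0676]
ee_rot: [[0.708, -0.707, 0.001], [-0.707, -0.708, 0.0], [0.0, -0.001, -1.0]]
wrist_force: [0.5, 1.5, 2.4]
gripper_width: 0.0594
```

Emit:
drive_tool(deltas=[{"offset": [0, 0, 0], "turn": [0, 0, 0]}, {"offset": [0, 0, 0], "turn": [0, 0, 0]}, {"offset": [0, 0, 0], "turn": [0, 0, 0]}, {"offset": [0, 0, -0.4], "turn": [0, 0, 0]}, {"offset": [0, 0, -0.9], "turn": [0, 0, 0]}, {"offset": [0, 0, -1], "turn": [0, 0, 0]}, {"offset": [0, 0, -1], "turn": [0, 0, 0]}, {"offset": [0, 0, -1], "turn": [0, 0, 0]}, {"offset": [0.5, 0.7, -1], "turn": [0, 0, 0]}, {"offset": [0.7, 0.9, -1], "turn": [0, 0, 0]}, {"offset": [0.7, 0.9, -1], "turn": [0, 0, 0]}, {"offset": [0.7, 0.9, 0], "turn": [0, 0, 0]}], gripper=50)

```text
clock: 17.62
ee_pos: [0.5116, -0.0393, 0.2176]
ee_rot: [[0.708, -0.706, 0.007], [-0.706, -0.708, -0.0], [0.005, -0.005, -1.0]]
wrist_force: [0.9, 0.3, -0.4]
gripper_width: 0.0754
```

```bash
python3 - <<'E'
from h import *
rep(); plan((.4878,-.3857,.20),-45)
E
```

```text
t 17.62 p [ 0.5116 -0.0393  0.2176] jaw -44.95 tilt 0.41 F [ 0.9  0.3 -0.4] w 0.0754
total offset in start tool axes (units) [11.389 13.1    0.879]  turn [-0.04  -0.044  0.007]
```

Emit:
drive_tool(deltas=[{"offset": [0.86, 0.98, 0], "turn": [0, 0, 0]}, {"offset": [0.86, 0.98, 0], "turn": [0, 0, 0]}, {"offset": [0.86, 0.98, 0], "turn": [0, 0, 0]}, {"offset": [0.86, 0.98, 0], "turn": [0, 0, 0]}, {"offset": [0.86, 0.98, 0], "turn": [0, 0, 0]}, {"offset": [0.86, 0.98, 0], "turn": [0, 0, 0]}, {"offset": [0.86, 0.98, 0], "turn": [0, 0, 0]}, {"offset": [0.86, 0.98, 0], "turn": [0, 0, 0]}, {"offset": [0.86, 0.98, 0], "turn": [0, 0, 0]}, {"offset": [0.86, 0.98, 0], "turn": [0, 0, 0]}, {"offset": [0.86, 0.98, 0], "turn": [0, 0, 0]}, {"offset": [0.86, 0.98, 0], "turn": [0, 0, 0]}])

```text
clock: 18.62
ee_pos: [0.4888, -0.352, 0.2141]
ee_rot: [[0.707, -0.707, 0.0], [-0.707, -0.707, -0.0], [0.0, -0.0, -1.0]]
wrist_force: [0.3, 0.3, 0.6]
gripper_width: 0.0751
```

Emit:
drive_tool(deltas=[{"offset": [0.3, 0.4, 0], "turn": [0, 0, 0]}, {"offset": [0, 0, 0], "turn": [0, 0, 0]}, {"offset": [0, 0, 0], "turn": [0, 0, 0]}])

```text
clock: 18.87
ee_pos: [0.4877, -0.3596, 0.2135]
ee_rot: [[0.707, -0.707, -0.0], [-0.707, -0.707, 0.001], [-0.001, -0.001, -1.0]]
wrist_force: [0.6, -0.2, -0.5]
gripper_width: 0.0751
```

```bash
python3 - <<'E'
from h import *
rep(); look('wrist','w8')
print('crate');blobs('wrist','w8',.032,.1,(.35,.65,-.44,-.22))
print('car');look('top','t8');blobs('top','t8',.055,.12,(.4,.72,-.16,.14))
plan((.4878,-.3857,.10),-45)
E
```

```text
t 18.87 p [ 0.4877 -0.3596  0.2135] jaw -44.99 tilt 0.07 F [ 0.6 -0.2 -0.5] w 0.0751
crate
[323. 155.] 1687 enc [ 567.1 -393.4] r 23.6 mean [ 566.8 -392.5   64.7] mid [ 567.4 -393.7   63.6]
[157. 186.] 2221 enc [ 404.6 -281. ] r 30.3 mean [ 406.3 -281.4   65. ] mid [ 404.7 -281.3   64.6]
[269. 195.] 1930 enc [ 487.6 -386.2] r 30.0 mean [ 488.2 -385.4   43. ] mid [ 487.8 -386.1   42.7]
car
[263. 140.] 32 enc [717.4 -20.7] r 16.7 mean [717.  -22.   80.5] mid [715.8 -20.7  82.3]
[277. 167.] 223 enc [613.6 -72.4] r 30.0 mean [613.4 -72.7  79.1] mid [614.7 -72.4  81.7]
[292. 184.] 57 enc [ 552.2 -130.7] r 12.4 mean [ 551.5 -131.1   95.4] mid [ 552.2 -130.7   96.1]
[243. 191.] 218 enc [522.5  48.4] r 29.4 mean [521.5  49.3  80.1] mid [522.7  48.1  83.1]
total offset in start tool axes (units) [0.953 1.007 5.678]  turn [-0.011  0.009  0.024]
```

View pics/t8.png

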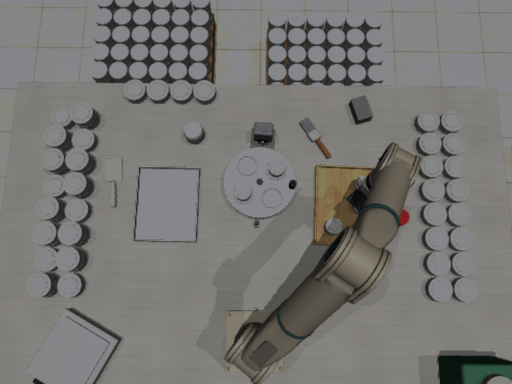

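The top view shows both tins in their pockets at (277,167) and (243,191), with tops at the same height. Taking C.

Emit:
drive_tool(deltas=[{"offset": [0.5, 0.5, 0.5], "turn": [0, 0, 0]}, {"offset": [0.46, 0.52, 0.9], "turn": [0, 0, 0]}, {"offset": [0, 0, 0.9], "turn": [0, 0, 0]}, {"offset": [0, 0, 0.9], "turn": [0, 0, 0]}, {"offset": [0, 0, 0.9], "turn": [0, 0, 0]}, {"offset": [0, 0, 0.9], "turn": [0, 0, 0]}, {"offset": [0, 0, 0.6], "turn": [0, 0, 0]}, {"offset": [0, 0, 0], "turn": [0, 0, 0]}, {"offset": [0, 0, 0], "turn": [0, 0, 0]}, {"offset": [0, 0, 0], "turn": [0, 0, 0]}])

```text
clock: 19.8
ee_pos: [0.4877, -0.389, 0.1022]
ee_rot: [[0.708, -0.707, 0.001], [-0.707, -0.708, -0.001], [0.001, -0.0, -1.0]]
wrist_force: [0.4, -0.0, -0.0]
gripper_width: 0.0755
```

```bash
python3 - <<'E'
from h import *
rep(); look('wrist','w9'); blobs('wrist','w9',.032,.06,(.45,.53,-.43,-.34))
plan((.4878,-.3860,.0337),-45)
E
```

```text
t 19.8 p [ 0.4877 -0.389   0.1022] jaw -44.96 tilt 0.08 F [ 0.4 -0.  -0. ] w 0.0755
[249. 211.] 4104 enc [ 487.3 -386.2] r 30.1 mean [ 488.2 -385.3   43. ] mid [ 487.2 -386.2   42.4]
total offset in start tool axes (units) [-0.117 -0.108  3.442]  turn [-0.003 -0.017  0.005]
```

Emit:
drive_tool(deltas=[{"offset": [-0.12, -0.09, 0.7], "turn": [0, 0, 0]}, {"offset": [0, 0, 0.7], "turn": [0, 0, 0]}, {"offset": [0, 0, 0.7], "turn": [0, 0, 0]}, {"offset": [0, 0, 0.7], "turn": [0, 0, 0]}, {"offset": [0, 0, 0.6], "turn": [0, 0, 0]}, {"offset": [0, 0, 0], "turn": [0, 0, 0]}, {"offset": [0, 0, 0], "turn": [0, 0, 0]}, {"offset": [0, 0, 0], "turn": [0, 0, 0]}])

```text
clock: 20.52
ee_pos: [0.4872, -0.3861, 0.0344]
ee_rot: [[0.707, -0.707, 0.001], [-0.707, -0.707, -0.001], [0.002, -0.0, -1.0]]
wrist_force: [0.5, 0.2, -0.4]
gripper_width: 0.0754
```

Emit:
drive_tool(deltas=[{"offset": [0, 0, 0], "turn": [0, 0, 0]}, {"offset": [0, 0, 0], "turn": [0, 0, 0]}, {"offset": [0, 0, 0], "turn": [0, 0, 0]}, {"offset": [0, 0, 0], "turn": [0, 0, 0]}, {"offset": [0, 0, 0], "turn": [0, 0, 0]}], gripper=255, squeeze=30)

```text
clock: 20.93
ee_pos: [0.4868, -0.3859, 0.0342]
ee_rot: [[0.707, -0.707, 0.001], [-0.707, -0.707, -0.0], [0.001, -0.0, -1.0]]
wrist_force: [-0.9, 0.7, 5.4]
gripper_width: 0.0593
```

```bash
python3 - <<'E'
from h import *
rep()
s=sensors.read_state(); p=np.array(s['ee_pos']);R=np.array(s['ee_rot']); o=R.T@(np.array([.4873,-.3862,.006])-p); print('tin in tool',o); o[0]=0
t=np.array([.5086,-.0604,.04])-R@o; print('target tcp',t); plan(t,-45)
E
```

```text
t 20.93 p [ 0.4868 -0.3859  0.0342] jaw -44.98 tilt 0.04 F [-0.9  0.7  5.4] w 0.0593
tin in tool [ 0.00056358 -0.00013658  0.028206  ]
target tcp [ 0.50848724 -0.06048327  0.06820598]
total offset in start tool axes (units) [-10.733 -12.275  -1.707]  turn [-0.001 -0.006  0.002]
```

Emit:
drive_tool(deltas=[{"offset": [0, 0, -0.5], "turn": [0, 0, 0]}, {"offset": [0, 0, -1], "turn": [0, 0, 0]}, {"offset": [0, 0, -1], "turn": [0, 0, 0]}, {"offset": [0, 0, -1], "turn": [0, 0, 0]}, {"offset": [0, 0, -1], "turn": [0, 0, 0]}, {"offset": [0, 0, -1], "turn": [0, 0, 0]}, {"offset": [0, 0, -1], "turn": [0, 0, 0]}, {"offset": [-0.83, -0.94, 0], "turn": [0, 0, 0]}, {"offset": [-0.83, -0.94, 0], "turn": [0, 0, 0]}, {"offset": [-0.83, -0.94, 0], "turn": [0, 0, 0]}, {"offset": [-0.83, -0.94, 0], "turn": [0, 0, 0]}, {"offset": [-0.83, -0.94, 0], "turn": [0, 0, 0]}])

```text
clock: 21.93
ee_pos: [0.494, -0.2593, 0.1638]
ee_rot: [[0.707, -0.707, 0.0], [-0.707, -0.707, 0.0], [-0.0, -0.0, -1.0]]
wrist_force: [-0.5, -0.0, -2.0]
gripper_width: 0.0596
```

Emit:
drive_tool(deltas=[{"offset": [-0.83, -0.94, 0], "turn": [0, 0, 0]}, {"offset": [-0.83, -0.94, 0], "turn": [0, 0, 0]}, {"offset": [-0.83, -0.94, 0], "turn": [0, 0, 0]}, {"offset": [-0.83, -0.94, 0], "turn": [0, 0, 0]}, {"offset": [-0.83, -0.94, 0], "turn": [0, 0, 0]}, {"offset": [-0.83, -0.94, 0], "turn": [0, 0, 0]}, {"offset": [-0.83, -0.94, 0], "turn": [0, 0, 0]}, {"offset": [-0.8, -0.94, 0], "turn": [0, 0, 0]}, {"offset": [0, 0, 0], "turn": [0, 0, 0]}, {"offset": [0, 0, 0], "turn": [0, 0, 0]}, {"offset": [0, 0, 0], "turn": [0, 0, 0]}])

```text
clock: 22.85
ee_pos: [0.507, -0.0613, 0.1637]
ee_rot: [[0.707, -0.707, 0.0], [-0.707, -0.707, -0.001], [0.001, 0.0, -1.0]]
wrist_force: [0.1, -0.4, -1.3]
gripper_width: 0.0594
```

```bash
python3 - <<'E'
from h import *
rep(); look('wrist','w10'); plan((.5085,-.0605,.0685),-45)
E
```

```text
t 22.85 p [ 0.507  -0.0613  0.1637] jaw -44.98 tilt 0.04 F [ 0.1 -0.4 -1.3] w 0.0594
total offset in start tool axes (units) [ 3.000e-03 -1.070e-01  4.757e+00]  turn [ 0.005 -0.005 -0.008]
```

View pics/w10.png

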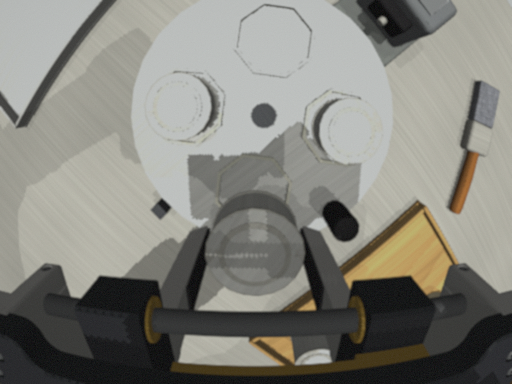

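The two placed tins stand inside their rims at (182,106) and (347,128), and C is held at (255,250). The handle at (341,220) is clear of the fingers. Lowering.

Emit:
drive_tool(deltas=[{"offset": [0, -0.1, 0.8], "turn": [0, 0, 0]}, {"offset": [0, 0, 0.8], "turn": [0, 0, 0]}, {"offset": [0, 0, 0.8], "turn": [0, 0, 0]}, {"offset": [0, 0, 0.8], "turn": [0, 0, 0]}, {"offset": [0, 0, 0.3], "turn": [0, 0, 0]}, {"offset": [0, 0, 0], "turn": [0, 0, 0]}, {"offset": [0, 0, 0], "turn": [0, 0, 0]}, {"offset": [0, 0, 0], "turn": [0, 0, 0]}])

```text
clock: 23.57
ee_pos: [0.5092, -0.0598, 0.0942]
ee_rot: [[0.707, -0.707, 0.001], [-0.707, -0.707, -0.0], [0.001, -0.001, -1.0]]
wrist_force: [0.5, 0.6, -1.3]
gripper_width: 0.0592
```

```bash
python3 - <<'E'
from h import *
rep(); plan((.5085,-.0605,.0685),-45)
E
```

```text
t 23.57 p [ 0.5092 -0.0598  0.0942] jaw -45.02 tilt 0.08 F [ 0.5  0.6 -1.3] w 0.0592
total offset in start tool axes (units) [1.000e-03 4.900e-02 1.287e+00]  turn [-0.007 -0.01  -0.003]
```

Emit:
drive_tool(deltas=[{"offset": [0, 0.05, 0.35], "turn": [0, 0, 0]}, {"offset": [0, 0, 0.35], "turn": [0, 0, 0]}, {"offset": [0, 0, 0.2], "turn": [0, 0, 0]}, {"offset": [0, 0, 0.2], "turn": [0, 0, 0]}, {"offset": [0, 0, 0.2], "turn": [0, 0, 0]}, {"offset": [0, 0, 0], "turn": [0, 0, 0]}, {"offset": [0, 0, 0], "turn": [0, 0, 0]}, {"offset": [0, 0, 0], "turn": [0, 0, 0]}])

```text
clock: 24.23
ee_pos: [0.5079, -0.0599, 0.0675]
ee_rot: [[0.707, -0.707, 0.0], [-0.707, -0.707, -0.0], [0.0, -0.0, -1.0]]
wrist_force: [-0.3, 0.5, 1.2]
gripper_width: 0.06
```

Emit:
drive_tool(deltas=[{"offset": [0, 0, 0], "turn": [0, 0, 0]}, {"offset": [0, 0, 0], "turn": [0, 0, 0]}, {"offset": [0, 0, 0], "turn": [0, 0, 0]}, {"offset": [0, 0, -0.4], "turn": [0, 0, 0]}, {"offset": [0, 0, -0.9], "turn": [0, 0, 0]}, {"offset": [0, 0, -1], "turn": [0, 0, 0]}, {"offset": [0, 0, -1], "turn": [0, 0, 0]}, {"offset": [0, 0, -1], "turn": [0, 0, 0]}, {"offset": [0, 0, -1], "turn": [0, 0, 0]}, {"offset": [0, 0, -1], "turn": [0, 0, 0]}, {"offset": [0, 0, 0], "turn": [0, 0, 0]}, {"offset": [0, 0, 0], "turn": [0, 0, 0]}], gripper=50)

```text
clock: 25.23
ee_pos: [0.5085, -0.0601, 0.1947]
ee_rot: [[0.707, -0.707, 0.003], [-0.707, -0.707, -0.0], [0.002, -0.002, -1.0]]
wrist_force: [-0.0, -0.0, -0.7]
gripper_width: 0.0754
```

```bash
python3 - <<'E'
from h import *
rep(); look('wrist','w11'); plan((.5529,-.1331,.17),-90)
blobs('wrist','w11',.06,.12,(.35,.72,-.2,.2))
E
```

```text
t 25.23 p [ 0.5085 -0.0601  0.1947] jaw -44.99 tilt 0.17 F [-0.  -0.  -0.7] w 0.0754
total offset in start tool axes (units) [4.184 0.984 1.184]  turn [-3.000e-03 -2.000e-03  6.547e+00]
[374.  28.] 430 enc [718.8 -23.9] r 19.3 mean [717.9 -24.7  76.9] mid [717.7 -23.9  76.6]
[186. 108.] 2898 enc [522.8  45.8] r 30.0 mean [523.6  45.5  77. ] mid [523.   45.7  77.2]
[340. 130.] 2787 enc [614.8 -75.4] r 30.3 mean [614.7 -74.6  77. ] mid [615.3 -75.5  76.9]
[254. 193.] 2760 enc [509.  -61.1] r 30.0 mean [509.8 -60.3  76.9] mid [508.9 -61.   76.6]
[333. 213.] 750 enc [ 553.  -132.8] r 13.0 mean [ 553.1 -131.4   94.1] mid [ 552.9 -132.4   93.1]
```

View pics/w11.png

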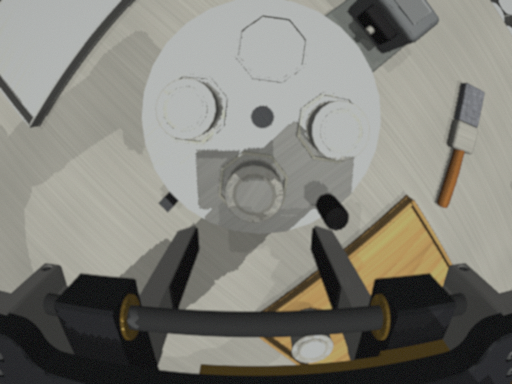

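All three tins are seated with tops at 77 mm, at pixels (186,108), (340,130) and (254,193). Now to the handle at (333,213), world (0.553,-0.133).

Emit:
drive_tool(deltas=[{"offset": [0.84, 0.2, 0], "turn": [0, 0, 0]}, {"offset": [0.84, 0.2, 0], "turn": [0, 0, 0]}, {"offset": [0.84, 0.2, 0], "turn": [0, 0, 0]}, {"offset": [0.84, 0.2, 0], "turn": [0, 0, 0]}, {"offset": [0.82, 0.18, 0], "turn": [0, 0, 0.95]}, {"offset": [0, 0, 0], "turn": [0, 0, 0.95]}, {"offset": [0, 0, 0], "turn": [0, 0, 0.95]}, {"offset": [0, 0, 0], "turn": [0, 0, 0.95]}, {"offset": [0, 0, 0.3], "turn": [0, 0, 0.95]}, {"offset": [0, 0, 0.5], "turn": [0, 0, 0.95]}, {"offset": [0, 0, 0.4], "turn": [0, 0, 0.85]}, {"offset": [0, 0, 0], "turn": [0, 0, 0]}], gripper=130)

```text
clock: 26.28
ee_pos: [0.5509, -0.1324, 0.1666]
ee_rot: [[-0.003, -1.0, -0.006], [-1.0, 0.003, 0.001], [-0.0, 0.006, -1.0]]
wrist_force: [-0.2, -0.3, 0.6]
gripper_width: 0.046
```

Emit:
drive_tool(deltas=[{"offset": [0, 0, 0], "turn": [0, 0, 0]}, {"offset": [0, 0, 0], "turn": [0, 0, 0]}, {"offset": [0, 0, 0], "turn": [0, 0, 0]}])

```text
clock: 26.53
ee_pos: [0.5532, -0.133, 0.1696]
ee_rot: [[0.002, -1.0, 0.0], [-1.0, -0.002, 0.0], [-0.0, -0.0, -1.0]]
wrist_force: [-0.0, 0.1, -0.2]
gripper_width: 0.0465
```

```bash
python3 - <<'E'
from h import *
rep(); plan((.553,-.133,.074),-90)
E
```

```text
t 26.53 p [ 0.5532 -0.133   0.1696] jaw -89.91 tilt 0.02 F [-0.   0.1 -0.2] w 0.0465
total offset in start tool axes (units) [1.000e-03 1.300e-02 4.782e+00]  turn [-0.002  0.     0.013]
```

Emit:
drive_tool(deltas=[{"offset": [0, 0, 0.8], "turn": [0, 0, 0]}, {"offset": [0, 0, 0.8], "turn": [0, 0, 0]}, {"offset": [0, 0, 0.8], "turn": [0, 0, 0]}, {"offset": [0, 0, 0.8], "turn": [0, 0, 0]}, {"offset": [0, 0, 0.8], "turn": [0, 0, 0]}, {"offset": [0, 0, 0.78], "turn": [0, 0, 0]}, {"offset": [0, 0, 0], "turn": [0, 0, 0]}, {"offset": [0, 0, 0], "turn": [0, 0, 0]}, {"offset": [0, 0, 0], "turn": [0, 0, 0]}])

```text
clock: 27.28
ee_pos: [0.5538, -0.1332, 0.0748]
ee_rot: [[0.0, -1.0, 0.001], [-1.0, -0.0, -0.0], [0.0, -0.001, -1.0]]
wrist_force: [0.2, -0.5, -0.2]
gripper_width: 0.0461
```

Emit:
drive_tool(deltas=[{"offset": [0, 0, 0], "turn": [0, 0, 0]}, {"offset": [0, 0, 0], "turn": [0, 0, 0]}, {"offset": [0, 0, 0], "turn": [0, 0, 0]}, {"offset": [0, 0, 0], "turn": [0, 0, 0]}, {"offset": [0, 0, 0], "turn": [0, 0, 0]}], gripper=255, squeeze=15)

```text
clock: 27.7
ee_pos: [0.5536, -0.1316, 0.0747]
ee_rot: [[0.001, -1.0, 0.001], [-1.0, -0.001, 0.001], [-0.001, -0.001, -1.0]]
wrist_force: [-0.9, 3.7, 5.5]
gripper_width: 0.0259
```

```bash
python3 - <<'E'
from h import *
rep()
c=np.array([.5688,-.0141]);p=np.array(sensors.read_state()['ee_pos'])[:2]; d=p-c; print(np.hypot(*d),np.degrees(np.arctan2(d[1],d[0])))
# cw arc from -97.6 to 176.5-1.5(push) in N rows, jaw -90: tool x=-y world, tool y=-x world
a0,a1=-97.6,-97.6-85.9; N=20
a=np.radians(np.linspace(a0,a1,N+1)); q=.12*np.stack([np.cos(a),np.sin(a)],1); dd=np.diff(q,axis=0)/.02
print(np.round(np.stack([-dd[:,1],-dd[:,0]],1),2).tolist())
E
```

```text
t 27.7 p [ 0.5536 -0.1316  0.0747] jaw -89.96 tilt 0.1 F [-0.9  3.7  5.5] w 0.0259
0.11852473695535037 -97.37068515133682
[[-0.08, 0.44], [-0.11, 0.44], [-0.14, 0.43], [-0.17, 0.42], [-0.2, 0.4], [-0.23, 0.38], [-0.26, 0.37], [-0.29, 0.35], [-0.31, 0.32], [-0.34, 0.3], [-0.36, 0.27], [-0.38, 0.24], [-0.39, 0.22], [-0.41, 0.19], [-0.42, 0.15], [-0.43, 0.12], [-0.44, 0.09], [-0.45, 0.06], [-0.45, 0.02], [-0.45, -0.01]]
```

Emit:
drive_tool(deltas=[{"offset": [-0.08, 0.44, 0], "turn": [0, 0, 0]}, {"offset": [-0.11, 0.44, 0], "turn": [0, 0, 0]}, {"offset": [-0.14, 0.43, 0], "turn": [0, 0, 0]}, {"offset": [-0.17, 0.42, 0], "turn": [0, 0, 0]}, {"offset": [-0.2, 0.4, 0], "turn": [0, 0, 0]}, {"offset": [-0.23, 0.38, 0], "turn": [0, 0, 0]}])

```text
clock: 28.2
ee_pos: [0.504, -0.1135, 0.0747]
ee_rot: [[0.0, -1.0, 0.004], [-1.0, -0.0, 0.0], [-0.0, -0.004, -1.0]]
wrist_force: [3.5, 4.9, 2.1]
gripper_width: 0.0258
```

```bash
cat >> h.py <<'E'
def arc(c=(.5688,-.0141)):
    rep(); p=np.array(sensors.read_state()['ee_pos'])[:2]; d=p-np.array(c); print('r',np.hypot(*d).round(4),'ang',np.degrees(np.arctan2(d[1],d[0])).round(2))
E
python3 - <<'E'
from h import *
arc()
E
```

```text
t 28.2 p [ 0.504  -0.1135  0.0747] jaw -89.98 tilt 0.23 F [3.5 4.9 2.1] w 0.0258
r 0.1186 ang -123.11
```

Low forces and a clean arc. Continuing to the start stop.

Emit:
drive_tool(deltas=[{"offset": [-0.26, 0.37, 0], "turn": [0, 0, 0]}, {"offset": [-0.29, 0.35, 0], "turn": [0, 0, 0]}, {"offset": [-0.31, 0.32, 0], "turn": [0, 0, 0]}, {"offset": [-0.34, 0.3, 0], "turn": [0, 0, 0]}, {"offset": [-0.36, 0.27, 0], "turn": [0, 0, 0]}, {"offset": [-0.38, 0.24, 0], "turn": [0, 0, 0]}, {"offset": [-0.39, 0.22, 0], "turn": [0, 0, 0]}, {"offset": [-0.41, 0.19, 0], "turn": [0, 0, 0]}, {"offset": [-0.42, 0.15, 0], "turn": [0, 0, 0]}, {"offset": [-0.43, 0.12, 0], "turn": [0, 0, 0]}, {"offset": [-0.3, 0.06, 0], "turn": [0, 0, 0]}, {"offset": [0, 0, 0], "turn": [0, 0, 0]}])

```text
clock: 29.2
ee_pos: [0.4513, -0.0356, 0.0746]
ee_rot: [[0.001, -1.0, 0.002], [-1.0, -0.001, -0.0], [0.0, -0.002, -1.0]]
wrist_force: [1.9, 0.7, 8.5]
gripper_width: 0.0255
```

```bash
python3 - <<'E'
from h import *
arc()
E
```

```text
t 29.2 p [ 0.4513 -0.0356  0.0746] jaw -89.93 tilt 0.09 F [1.9 0.7 8.5] w 0.0255
r 0.1194 ang -169.65
```

Emit:
drive_tool(deltas=[{"offset": [-0.35, 0.06, 0], "turn": [0, 0, 0]}, {"offset": [-0.35, 0.04, 0], "turn": [0, 0, 0]}, {"offset": [-0.3, 0.01, 0], "turn": [0, 0, 0]}, {"offset": [-0.2, 0, 0], "turn": [0, 0, 0]}, {"offset": [-0.1, 0, 0], "turn": [0, 0, 0]}, {"offset": [0, 0, 0], "turn": [0, 0, 0]}, {"offset": [0, 0, 0], "turn": [0, 0, 0]}])

```text
clock: 29.78
ee_pos: [0.4492, -0.0108, 0.0745]
ee_rot: [[-0.0, -1.0, 0.002], [-1.0, 0.0, -0.001], [0.001, -0.002, -1.0]]
wrist_force: [2.0, 0.3, 9.8]
gripper_width: 0.0256
```

```bash
python3 - <<'E'
from h import *
arc()
E
```

```text
t 29.78 p [ 0.4492 -0.0108  0.0745] jaw -90.02 tilt 0.1 F [2.  0.3 9.8] w 0.0256
r 0.1197 ang 178.44
```

Emit:
drive_tool(deltas=[{"offset": [-0.1, 0, 0], "turn": [0, 0, 0]}, {"offset": [-0.1, 0, 0], "turn": [0, 0, 0]}, {"offset": [0, 0, 0], "turn": [0, 0, 0]}])

```text
clock: 30.03
ee_pos: [0.4492, -0.0072, 0.0745]
ee_rot: [[-0.001, -1.0, 0.002], [-1.0, 0.001, -0.001], [0.001, -0.002, -1.0]]
wrist_force: [3.0, 0.7, 9.0]
gripper_width: 0.026
```

```bash
python3 - <<'E'
from h import *
arc()
E
```

```text
t 30.03 p [ 0.4492 -0.0072  0.0745] jaw -90.05 tilt 0.12 F [3.  0.7 9. ] w 0.026
r 0.1198 ang 176.71
```

Still free (176.7° against an expected 176.5°). I'll push in small steps until the stop reacts.

Emit:
drive_tool(deltas=[{"offset": [-0.1, 0, 0], "turn": [0, 0, 0]}, {"offset": [-0.05, 0, 0], "turn": [0, 0, 0]}, {"offset": [0, 0, 0], "turn": [0, 0, 0]}])

```text
clock: 30.28
ee_pos: [0.4494, -0.0051, 0.0746]
ee_rot: [[-0.002, -1.0, 0.002], [-1.0, 0.002, -0.002], [0.002, -0.002, -1.0]]
wrist_force: [2.7, -1.6, 8.9]
gripper_width: 0.0257
```

```bash
python3 - <<'E'
from h import *
arc()
E
```

```text
t 30.28 p [ 0.4494 -0.0051  0.0746] jaw -90.09 tilt 0.17 F [ 2.7 -1.6  8.9] w 0.0257
r 0.1197 ang 175.68
```

Emit:
drive_tool(deltas=[{"offset": [-0.1, 0, 0], "turn": [0, 0, 0]}, {"offset": [-0.05, 0, 0], "turn": [0, 0, 0]}, {"offset": [0, 0, 0], "turn": [0, 0, 0]}])

```text
clock: 30.53
ee_pos: [0.4494, -0.0049, 0.0746]
ee_rot: [[-0.004, -1.0, 0.002], [-1.0, 0.004, -0.005], [0.005, -0.003, -1.0]]
wrist_force: [2.2, -10.0, 9.1]
gripper_width: 0.0257
```

```bash
python3 - <<'E'
from h import *
arc()
E
```

```text
t 30.53 p [ 0.4494 -0.0049  0.0746] jaw -90.25 tilt 0.31 F [  2.2 -10.    9.1] w 0.0257
r 0.1197 ang 175.58
```

The start stop is found: at 175.6° the hand no longer advances and the reaction is 10 N. I'll check that all the tins are aboard and work out the full-turn steps.

```bash
python3 - <<'E'
from h import *
look('top','t12'); im=cv2.imread('pics/t12.png')[130:240,200:330]; cv2.imwrite('pics/t12c.png',cv2.resize(im,None,fx=5,fy=5))
look('scene','s12'); im=cv2.imread('pics/s12.png')[170:300,180:330]; cv2.imwrite('pics/s12c.png',cv2.resize(im,None,fx=4,fy=4))
a=np.radians(175.6+np.arange(0,74)*5); q=.1197*np.stack([np.cos(a),np.sin(a)],1); dd=np.diff(q,axis=0)/.02
r=np.round(np.stack([-dd[:,1],-dd[:,0]],1),2)
for i in range(0,72,12): print(r[i:i+12].tolist())
E
```

```text
[[0.52, 0.02], [0.52, -0.03], [0.52, -0.07], [0.51, -0.12], [0.5, -0.16], [0.48, -0.2], [0.46, -0.25], [0.44, -0.29], [0.41, -0.32], [0.38, -0.36], [0.35, -0.39], [0.31, -0.42]]
[[0.28, -0.44], [0.24, -0.47], [0.19, -0.48], [0.15, -0.5], [0.11, -0.51], [0.06, -0.52], [0.02, -0.52], [-0.03, -0.52], [-0.07, -0.52], [-0.12, -0.51], [-0.16, -0.5], [-0.2, -0.48]]
[[-0.25, -0.46], [-0.29, -0.44], [-0.32, -0.41], [-0.36, -0.38], [-0.39, -0.35], [-0.42, -0.31], [-0.44, -0.28], [-0.47, -0.24], [-0.48, -0.19], [-0.5, -0.15], [-0.51, -0.11], [-0.52, -0.06]]
[[-0.52, -0.02], [-0.52, 0.03], [-0.52, 0.07], [-0.51, 0.12], [-0.5, 0.16], [-0.48, 0.2], [-0.46, 0.25], [-0.44, 0.29], [-0.41, 0.32], [-0.38, 0.36], [-0.35, 0.39], [-0.31, 0.42]]
[[-0.28, 0.44], [-0.24, 0.47], [-0.19, 0.48], [-0.15, 0.5], [-0.11, 0.51], [-0.06, 0.52], [-0.02, 0.52], [0.03, 0.52], [0.07, 0.52], [0.12, 0.51], [0.16, 0.5], [0.2, 0.48]]
[[0.25, 0.46], [0.29, 0.44], [0.32, 0.41], [0.36, 0.38], [0.39, 0.35], [0.42, 0.31], [0.44, 0.28], [0.47, 0.24], [0.48, 0.19], [0.5, 0.15], [0.51, 0.11], [0.52, 0.06]]
```

View pics/s12c.png

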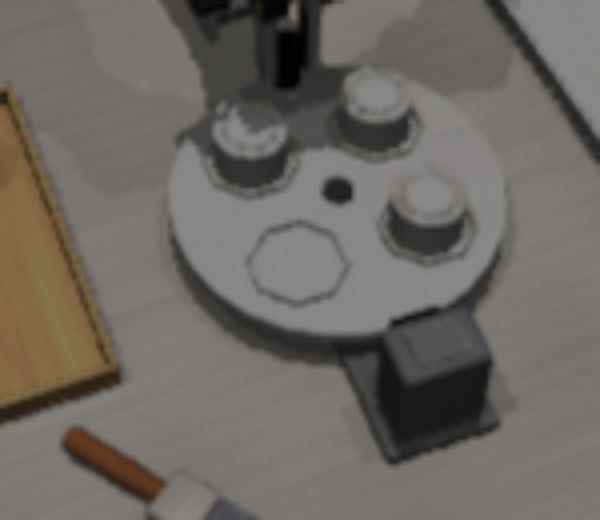

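View pics/t12c.png

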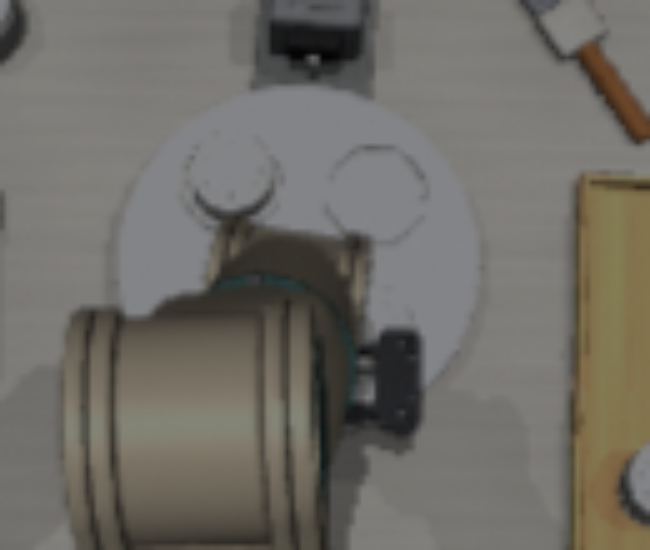

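All three tins are upright in their rims: the scene crop shows them at (250,145), (375,110) and (430,215). Starting the full counter-clockwise turn.

Emit:
drive_tool(deltas=[{"offset": [0.6, 0.02, 0], "turn": [0, 0, 0]}, {"offset": [0.52, -0.03, 0], "turn": [0, 0, 0]}, {"offset": [0.52, -0.07, 0], "turn": [0, 0, 0]}, {"offset": [0.51, -0.12, 0], "turn": [0, 0, 0]}, {"offset": [0.5, -0.16, 0], "turn": [0, 0, 0]}, {"offset": [0.48, -0.2, 0], "turn": [0, 0, 0]}, {"offset": [0.46, -0.25, 0], "turn": [0, 0, 0]}, {"offset": [0.44, -0.29, 0], "turn": [0, 0, 0]}, {"offset": [0.41, -0.32, 0], "turn": [0, 0, 0]}, {"offset": [0.38, -0.36, 0], "turn": [0, 0, 0]}, {"offset": [0.35, -0.39, 0], "turn": [0, 0, 0]}, {"offset": [0.31, -0.42, 0], "turn": [0, 0, 0]}])

```text
clock: 31.63
ee_pos: [0.4995, -0.1103, 0.0745]
ee_rot: [[-0.001, -1.0, -0.002], [-1.0, 0.001, 0.0], [-0.0, 0.002, -1.0]]
wrist_force: [-1.1, 2.8, 12.5]
gripper_width: 0.0258
```

```bash
python3 - <<'E'
from h import *
arc()
E
```

```text
t 31.63 p [ 0.4995 -0.1103  0.0745] jaw -90.04 tilt 0.11 F [-1.1  2.8 12.5] w 0.0258
r 0.1185 ang -125.79
```

Emit:
drive_tool(deltas=[{"offset": [0.28, -0.44, 0], "turn": [0, 0, 0]}, {"offset": [0.24, -0.47, 0], "turn": [0, 0, 0]}, {"offset": [0.19, -0.48, 0], "turn": [0, 0, 0]}, {"offset": [0.15, -0.5, 0], "turn": [0, 0, 0]}, {"offset": [0.11, -0.51, 0], "turn": [0, 0, 0]}, {"offset": [0.06, -0.52, 0], "turn": [0, 0, 0]}, {"offset": [0.02, -0.52, 0], "turn": [0, 0, 0]}, {"offset": [-0.03, -0.52, 0], "turn": [0, 0, 0]}, {"offset": [-0.07, -0.52, 0], "turn": [0, 0, 0]}, {"offset": [-0.12, -0.51, 0], "turn": [0, 0, 0]}, {"offset": [-0.16, -0.5, 0], "turn": [0, 0, 0]}, {"offset": [-0.2, -0.48, 0], "turn": [0, 0, 0]}])

```text
clock: 32.63
ee_pos: [0.6188, -0.1218, 0.0746]
ee_rot: [[-0.002, -1.0, -0.002], [-1.0, 0.002, -0.003], [0.003, 0.002, -1.0]]
wrist_force: [-0.9, -1.7, 10.1]
gripper_width: 0.0255
```

```bash
python3 - <<'E'
from h import *
arc()
E
```

```text
t 32.63 p [ 0.6188 -0.1218  0.0746] jaw -90.12 tilt 0.19 F [-0.9 -1.7 10.1] w 0.0255
r 0.1187 ang -65.08
```

Emit:
drive_tool(deltas=[{"offset": [-0.25, -0.46, 0], "turn": [0, 0, 0]}, {"offset": [-0.29, -0.44, 0], "turn": [0, 0, 0]}, {"offset": [-0.32, -0.41, 0], "turn": [0, 0, 0]}, {"offset": [-0.36, -0.38, 0], "turn": [0, 0, 0]}, {"offset": [-0.39, -0.35, 0], "turn": [0, 0, 0]}, {"offset": [-0.42, -0.31, 0], "turn": [0, 0, 0]}, {"offset": [-0.44, -0.28, 0], "turn": [0, 0, 0]}, {"offset": [-0.47, -0.24, 0], "turn": [0, 0, 0]}, {"offset": [-0.48, -0.19, 0], "turn": [0, 0, 0]}, {"offset": [-0.5, -0.15, 0], "turn": [0, 0, 0]}, {"offset": [-0.51, -0.11, 0], "turn": [0, 0, 0]}, {"offset": [-0.52, -0.06, 0], "turn": [0, 0, 0]}])

```text
clock: 33.63
ee_pos: [0.6887, -0.0229, 0.0747]
ee_rot: [[-0.002, -1.0, 0.003], [-1.0, 0.002, -0.003], [0.003, -0.003, -1.0]]
wrist_force: [3.0, -1.7, 4.9]
gripper_width: 0.0256
```

```bash
python3 - <<'E'
from h import *
arc()
E
```

```text
t 33.63 p [ 0.6887 -0.0229  0.0747] jaw -90.11 tilt 0.25 F [ 3.  -1.7  4.9] w 0.0256
r 0.1202 ang -4.18
```

Emit:
drive_tool(deltas=[{"offset": [-0.52, -0.02, 0], "turn": [0, 0, 0]}, {"offset": [-0.52, 0.03, 0], "turn": [0, 0, 0]}, {"offset": [-0.52, 0.07, 0], "turn": [0, 0, 0]}, {"offset": [-0.51, 0.12, 0], "turn": [0, 0, 0]}, {"offset": [-0.5, 0.16, 0], "turn": [0, 0, 0]}, {"offset": [-0.48, 0.2, 0], "turn": [0, 0, 0]}, {"offset": [-0.46, 0.25, 0], "turn": [0, 0, 0]}, {"offset": [-0.44, 0.29, 0], "turn": [0, 0, 0]}, {"offset": [-0.41, 0.32, 0], "turn": [0, 0, 0]}, {"offset": [-0.38, 0.36, 0], "turn": [0, 0, 0]}, {"offset": [-0.35, 0.39, 0], "turn": [0, 0, 0]}, {"offset": [-0.31, 0.42, 0], "turn": [0, 0, 0]}])

```text
clock: 34.63
ee_pos: [0.636, 0.0871, 0.0747]
ee_rot: [[-0.001, -1.0, 0.002], [-1.0, 0.001, -0.001], [0.001, -0.002, -1.0]]
wrist_force: [2.5, -0.6, 7.2]
gripper_width: 0.0257
```

```bash
python3 - <<'E'
from h import *
arc()
E
```

```text
t 34.63 p [0.636  0.0871 0.0747] jaw -90.04 tilt 0.11 F [ 2.5 -0.6  7.2] w 0.0257
r 0.1215 ang 56.42
```

Emit:
drive_tool(deltas=[{"offset": [-0.28, 0.44, 0], "turn": [0, 0, 0]}, {"offset": [-0.24, 0.47, 0], "turn": [0, 0, 0]}, {"offset": [-0.19, 0.48, 0], "turn": [0, 0, 0]}, {"offset": [-0.15, 0.5, 0], "turn": [0, 0, 0]}, {"offset": [-0.11, 0.51, 0], "turn": [0, 0, 0]}, {"offset": [-0.06, 0.52, 0], "turn": [0, 0, 0]}, {"offset": [-0.02, 0.52, 0], "turn": [0, 0, 0]}, {"offset": [0.03, 0.52, 0], "turn": [0, 0, 0]}, {"offset": [0.07, 0.52, 0], "turn": [0, 0, 0]}, {"offset": [0.12, 0.51, 0], "turn": [0, 0, 0]}, {"offset": [0.16, 0.5, 0], "turn": [0, 0, 0]}, {"offset": [0.2, 0.48, 0], "turn": [0, 0, 0]}])

```text
clock: 35.63
ee_pos: [0.5164, 0.0953, 0.0746]
ee_rot: [[-0.001, -1.0, 0.002], [-1.0, 0.001, -0.002], [0.002, -0.002, -1.0]]
wrist_force: [2.9, -3.1, 8.1]
gripper_width: 0.0255
```

```bash
python3 - <<'E'
from h import *
arc()
E
```

```text
t 35.63 p [0.5164 0.0953 0.0746] jaw -90.07 tilt 0.13 F [ 2.9 -3.1  8.1] w 0.0255
r 0.1213 ang 115.57
```

Emit:
drive_tool(deltas=[{"offset": [0.25, 0.46, 0], "turn": [0, 0, 0]}, {"offset": [0.29, 0.44, 0], "turn": [0, 0, 0]}, {"offset": [0.32, 0.41, 0], "turn": [0, 0, 0]}, {"offset": [0.36, 0.38, 0], "turn": [0, 0, 0]}, {"offset": [0.39, 0.35, 0], "turn": [0, 0, 0]}, {"offset": [0.42, 0.31, 0], "turn": [0, 0, 0]}, {"offset": [0.44, 0.28, 0], "turn": [0, 0, 0]}, {"offset": [0.47, 0.24, 0], "turn": [0, 0, 0]}, {"offset": [0.48, 0.19, 0], "turn": [0, 0, 0]}, {"offset": [0.5, 0.15, 0], "turn": [0, 0, 0]}, {"offset": [0.4, 0.08, 0], "turn": [0, 0, 0]}, {"offset": [0.2, 0.02, 0], "turn": [0, 0, 0]}])

```text
clock: 36.63
ee_pos: [0.4504, 0.0048, 0.0745]
ee_rot: [[-0.002, -1.0, 0.002], [-1.0, 0.002, -0.001], [0.001, -0.002, -1.0]]
wrist_force: [2.2, 0.8, 8.8]
gripper_width: 0.0258
```

```bash
python3 - <<'E'
from h import *
arc()
E
```

```text
t 36.63 p [0.4504 0.0048 0.0745] jaw -90.13 tilt 0.11 F [2.2 0.8 8.8] w 0.0258
r 0.1199 ang 170.94
```

Emit:
drive_tool(deltas=[{"offset": [0.2, 0.01, 0], "turn": [0, 0, 0]}, {"offset": [0.15, 0, 0], "turn": [0, 0, 0]}, {"offset": [0.1, 0, 0], "turn": [0, 0, 0]}, {"offset": [0, 0, 0], "turn": [0, 0, 0]}, {"offset": [0, 0, 0], "turn": [0, 0, 0]}])

```text
clock: 37.05
ee_pos: [0.4495, -0.0036, 0.0745]
ee_rot: [[-0.001, -1.0, 0.0], [-1.0, 0.001, -0.001], [0.001, -0.0, -1.0]]
wrist_force: [1.4, -0.5, 12.0]
gripper_width: 0.0255
```

```bash
python3 - <<'E'
from h import *
arc()
E
```

```text
t 37.05 p [ 0.4495 -0.0036  0.0745] jaw -90.08 tilt 0.06 F [ 1.4 -0.5 12. ] w 0.0255
r 0.1197 ang 174.95
```

Emit:
drive_tool(deltas=[{"offset": [0.15, 0, 0], "turn": [0, 0, 0]}, {"offset": [0.15, 0, 0], "turn": [0, 0, 0]}, {"offset": [0.1, 0, 0], "turn": [0, 0, 0]}, {"offset": [0, 0, 0], "turn": [0, 0, 0]}, {"offset": [0, 0, 0], "turn": [0, 0, 0]}])

```text
clock: 37.47
ee_pos: [0.4492, -0.0114, 0.0745]
ee_rot: [[-0.001, -1.0, -0.001], [-1.0, 0.001, -0.001], [0.001, 0.001, -1.0]]
wrist_force: [-0.5, -0.8, 13.0]
gripper_width: 0.0258
```

```bash
python3 - <<'E'
from h import *
arc()
E
```

```text
t 37.47 p [ 0.4492 -0.0114  0.0745] jaw -90.07 tilt 0.06 F [-0.5 -0.8 13. ] w 0.0258
r 0.1196 ang 178.7
```

Emit:
drive_tool(deltas=[{"offset": [0.1, 0, 0], "turn": [0, 0, 0]}, {"offset": [0.05, 0, 0], "turn": [0, 0, 0]}, {"offset": [0, 0, 0], "turn": [0, 0, 0]}])

```text
clock: 37.72
ee_pos: [0.4492, -0.0121, 0.0745]
ee_rot: [[0.001, -1.0, -0.001], [-1.0, -0.001, 0.001], [-0.001, 0.001, -1.0]]
wrist_force: [-0.3, 5.2, 12.3]
gripper_width: 0.0258
```

```bash
python3 - <<'E'
from h import *
arc()
E
```

```text
t 37.72 p [ 0.4492 -0.0121  0.0745] jaw -89.95 tilt 0.1 F [-0.3  5.2 12.3] w 0.0258
r 0.1196 ang 179.04
```

Emit:
drive_tool(deltas=[{"offset": [0.1, 0, 0], "turn": [0, 0, 0]}, {"offset": [0.05, 0, 0], "turn": [0, 0, 0]}, {"offset": [0, 0, 0], "turn": [0, 0, 0]}, {"offset": [0, 0, 0], "turn": [0, 0, 0]}])

```text
clock: 38.05
ee_pos: [0.4492, -0.0123, 0.0745]
ee_rot: [[0.004, -1.0, -0.001], [-1.0, -0.004, 0.004], [-0.004, 0.001, -1.0]]
wrist_force: [0.8, 13.1, 13.5]
gripper_width: 0.0257
```

```bash
python3 - <<'E'
from h import *
arc()
E
```

```text
t 38.05 p [ 0.4492 -0.0123  0.0745] jaw -89.79 tilt 0.25 F [ 0.8 13.1 13.5] w 0.0257
r 0.1196 ang 179.13
```

The end stop is confirmed: motion stopped at 179.1° (363.5° from start) with a 13 N reaction. Easing off, releasing the handle and rising to look.

Emit:
drive_tool(deltas=[{"offset": [-0.25, 0, 0], "turn": [0, 0, 0]}, {"offset": [0, 0, 0], "turn": [0, 0, 0]}])

```text
clock: 38.22
ee_pos: [0.4493, -0.0105, 0.0745]
ee_rot: [[0.001, -1.0, -0.001], [-1.0, -0.001, 0.0], [-0.0, 0.001, -1.0]]
wrist_force: [-0.5, 1.0, 11.8]
gripper_width: 0.0254
```

Emit:
drive_tool(deltas=[{"offset": [0, 0, 0], "turn": [0, 0, 0]}, {"offset": [0, 0, 0], "turn": [0, 0, 0]}, {"offset": [0, 0, 0], "turn": [0, 0, 0]}, {"offset": [0, 0, -0.5], "turn": [0, 0, 0]}, {"offset": [0, 0, -1], "turn": [0, 0, 0]}, {"offset": [0, 0, -1], "turn": [0, 0, 0]}, {"offset": [0, 0, -1], "turn": [0, 0, 0]}, {"offset": [0, 0, -1], "turn": [0, 0, 0]}, {"offset": [0, 0, -1], "turn": [0, 0, 0]}, {"offset": [0, 0, -1], "turn": [0, 0, 0]}, {"offset": [0, 0, -1], "turn": [0, 0, 0]}, {"offset": [0, 0, -1], "turn": [0, 0, 0]}], gripper=130)

```text
clock: 39.22
ee_pos: [0.4487, -0.0119, 0.2442]
ee_rot: [[-0.001, -1.0, -0.003], [-1.0, 0.001, -0.0], [0.0, 0.003, -1.0]]
wrist_force: [0.5, -0.2, 0.3]
gripper_width: 0.0462
```

Emit:
drive_tool(deltas=[{"offset": [0, 0, 0], "turn": [0, 0, 0]}, {"offset": [0, 0, 0], "turn": [0, 0, 0]}, {"offset": [0, 0, 0], "turn": [0, 0, 0]}], gripper=50)

```text
clock: 39.47
ee_pos: [0.4489, -0.0116, 0.2429]
ee_rot: [[-0.0, -1.0, -0.002], [-1.0, 0.0, -0.0], [0.0, 0.002, -1.0]]
wrist_force: [-1.0, -0.4, -0.2]
gripper_width: 0.0624
```

```bash
python3 - <<'E'
from h import *
rep(); look('wrist','w13')
blobs('wrist','w13',.06,.12,(.35,.72,-.2,.2))
E
```

```text
t 39.47 p [ 0.4489 -0.0116  0.2429] jaw -90.02 tilt 0.14 F [-1.  -0.4 -0.2] w 0.0624
[209.  32.] 2124 enc [622.7  38.1] r 30.0 mean [622.2  37.7  77. ] mid [622.6  37.9  76.7]
[303. 127.] 2159 enc [513.  -67.3] r 30.2 mean [513.2 -66.9  77. ] mid [513.  -67.2  76.8]
[206. 128.] 2181 enc [511.8  42. ] r 30.2 mean [512.2  41.5  77. ] mid [511.9  41.5  77.1]
[254. 183.] 536 enc [449.  -12.3] r 13.0 mean [449.8 -12.2  94.1] mid [449.2 -12.   93.1]
```

View pics/w13.png

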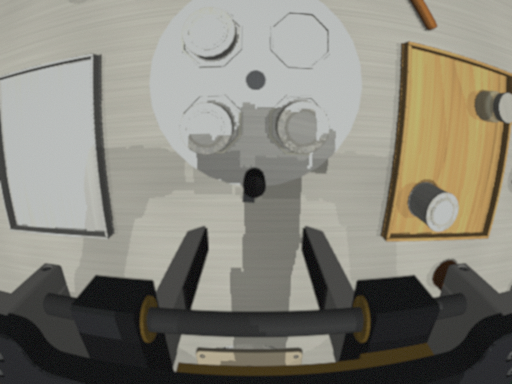

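All three tins are aboard and upright at (209,32), (206,128) and (303,127), and the handle is at (254,183). Now the tray geometry.

```bash
python3 - <<'E'
from h import *
im=cv2.imread('pics/top0.png'); c=get_calibration('top'); f=192/np.tan(np.radians(c['vertical_fov'])/2); T=np.array(c['pose'])
def at(u,v,z):
    r=T[:3,:3]@np.array([(u-c['cx'])/f,(v-c['cy'])/f,1]); return (T[:3,3]+r*(z-T[2,3])/r[2])[:2]
g=cv2.cvtColor(im,cv2.COLOR_BGR2GRAY)
m=(g[155:255,125:210]<70).astype(np.uint8); pts=np.argwhere(m)[:,::-1]+[125,155]
q=np.array([at(u,v,.025) for u,v in pts])
n,l,s,ce=cv2.connectedComponentsWithStats(m); print(s[1:].tolist())
k=1+np.argmax(s[1:,4]); pts=np.argwhere(l==k)[:,::-1]+[125,155]; q=np.array([at(u,v,.025) for u,v in pts],np.float32)
print(cv2.minAreaRect(q*1000))
cv2.imwrite('pics/tray.png',cv2.resize(im[150:260,115:215],None,fx=5,fy=5))
P=cloud('scene','scene0'); z=P[...,2]; mm=(z>.015)&(z<.035)&(P[...,0]>.3)&(P[...,0]<.7)&(P[...,1]>.2)&(P[...,1]<.5)
print(mm.sum()); 
if mm.sum()>20: print(cv2.minAreaRect(P[mm][:,:2].astype(np.float32)*1000))
E
```

```text
[[14, 13, 2, 7, 8], [36, 13, 13, 1, 13], [50, 13, 9, 1, 9], [74, 15, 1, 8, 8], [13, 23, 1, 12, 12], [11, 37, 2, 23, 23], [73, 37, 1, 4, 4], [73, 42, 1, 3, 3], [72, 56, 1, 6, 6], [10, 62, 1, 11, 11], [72, 63, 1, 2, 2], [9, 75, 1, 9, 9], [71, 76, 1, 7, 7], [71, 84, 1, 1, 1]]
((484.4825439453125, 441.4629211425781), (3.402604103088379, 82.55149841308594), 89.36283111572266)
640
((482.1373291015625, 328.8645324707031), (235.16615295410156, 288.76513671875), 89.27461242675781)
```

View pics/tray.png

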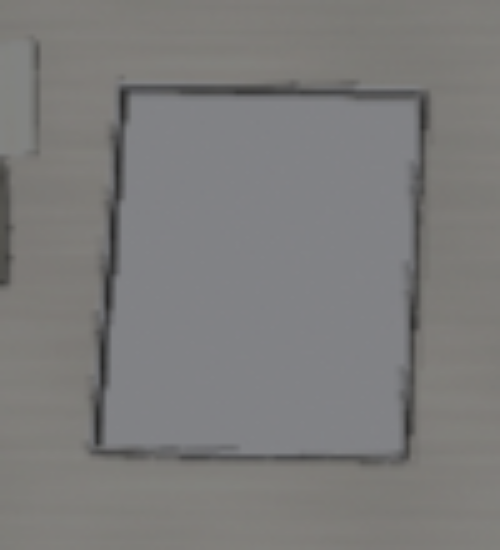

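The tray centre is at about (0.484, 0.329), aligned with world x to within 2°. I'll place a row along x at y≈0.31, at x = 0.41, 0.49 and 0.57, keeping the jaws along y throughout. First, the tin at (0.512,0.042).

Emit:
drive_tool(deltas=[{"offset": [-0.66, -0.79, 0], "turn": [0, 0, 0]}, {"offset": [-0.66, -0.79, 0], "turn": [0, 0, 0]}, {"offset": [-0.67, -0.79, 0.5], "turn": [0, 0, 0]}, {"offset": [-0.67, -0.79, 0.9], "turn": [0, 0, 0]}, {"offset": [0, 0, 0.9], "turn": [0, 0, 0]}, {"offset": [0, 0, 0.9], "turn": [0, 0, 0]}, {"offset": [0, 0, 0.9], "turn": [0, 0, 0]}, {"offset": [0, 0, 0.9], "turn": [0, 0, 0]}, {"offset": [0, 0, 0.5], "turn": [0, 0, 0]}, {"offset": [0, 0, 0], "turn": [0, 0, 0]}, {"offset": [0, 0, 0], "turn": [0, 0, 0]}, {"offset": [0, 0, 0], "turn": [0, 0, 0]}], gripper=50)

```text
clock: 40.52
ee_pos: [0.5137, 0.0416, 0.1343]
ee_rot: [[-0.0, -1.0, 0.001], [-1.0, 0.0, -0.0], [0.0, -0.001, -1.0]]
wrist_force: [0.6, -0.0, -0.6]
gripper_width: 0.0758
```

```bash
python3 - <<'E'
from h import *
rep(); look('wrist','w14'); blobs('wrist','w14',.065,.085,(.45,.57,0.0,.1))
plan((.512,.0416,.068),-90)
E
```

```text
t 40.52 p [0.5137 0.0416 0.1343] jaw -90.03 tilt 0.04 F [ 0.6 -0.  -0.6] w 0.0758
[252. 217.] 4102 enc [511.7  42. ] r 30.3 mean [513.4  42.1  77. ] mid [512.5  42.2  76.7]
total offset in start tool axes (units) [0.004 0.102 3.332]  turn [-0.012  0.001 -0.003]
```

Emit:
drive_tool(deltas=[{"offset": [-0.02, 0.09, 0.7], "turn": [0, 0, 0]}, {"offset": [0, 0, 0.7], "turn": [0, 0, 0]}, {"offset": [0, 0, 0.7], "turn": [0, 0, 0]}, {"offset": [0, 0, 0.7], "turn": [0, 0, 0]}, {"offset": [0, 0, 0.5], "turn": [0, 0, 0]}, {"offset": [0, 0, 0], "turn": [0, 0, 0]}, {"offset": [0, 0, 0], "turn": [0, 0, 0]}, {"offset": [0, 0, 0], "turn": [0, 0, 0]}])

```text
clock: 41.23
ee_pos: [0.5122, 0.0421, 0.0687]
ee_rot: [[-0.0, -1.0, 0.001], [-1.0, 0.0, 0.0], [-0.0, -0.001, -1.0]]
wrist_force: [-0.7, 0.3, -0.5]
gripper_width: 0.0754
```

Emit:
drive_tool(deltas=[{"offset": [0, 0, 0], "turn": [0, 0, 0]}, {"offset": [0, 0, 0], "turn": [0, 0, 0]}, {"offset": [0, 0, 0], "turn": [0, 0, 0]}, {"offset": [0, 0, 0], "turn": [0, 0, 0]}, {"offset": [0, 0, 0], "turn": [0, 0, 0]}], gripper=255, squeeze=30)

```text
clock: 41.65
ee_pos: [0.512, 0.0423, 0.0685]
ee_rot: [[-0.0, -1.0, 0.001], [-1.0, 0.0, 0.0], [-0.0, -0.001, -1.0]]
wrist_force: [-0.8, 0.1, 6.9]
gripper_width: 0.0594
```

Emit:
drive_tool(deltas=[{"offset": [0, 0, -0.4], "turn": [0, 0, 0]}, {"offset": [0, 0, -0.8], "turn": [0, 0, 0]}, {"offset": [0, 0, -0.8], "turn": [0, 0, 0]}, {"offset": [0, 0, -0.8], "turn": [0, 0, 0]}, {"offset": [0, 0, -0.8], "turn": [0, 0, 0]}, {"offset": [0, 0, 0], "turn": [0, 0, 0]}, {"offset": [0, 0, 0], "turn": [0, 0, 0]}])

```text
clock: 42.23
ee_pos: [0.5118, 0.0421, 0.1404]
ee_rot: [[-0.0, -1.0, 0.001], [-1.0, 0.0, 0.0], [-0.0, -0.001, -1.0]]
wrist_force: [0.3, 0.2, -1.3]
gripper_width: 0.0599
```

```bash
python3 - <<'E'
from h import *
rep(); plan((.41,.31,.14),-90)
E
```

```text
t 42.23 p [0.5118 0.0421 0.1404] jaw -90.01 tilt 0.08 F [ 0.3  0.2 -1.3] w 0.0599
total offset in start tool axes (units) [-1.3396e+01  5.0920e+00  1.3000e-02]  turn [-0.011  0.001 -0.002]
```

Emit:
drive_tool(deltas=[{"offset": [-0.96, 0.36, 0], "turn": [0, 0, 0]}, {"offset": [-0.96, 0.36, 0], "turn": [0, 0, 0]}, {"offset": [-0.96, 0.36, 0], "turn": [0, 0, 0]}, {"offset": [-0.96, 0.36, 0], "turn": [0, 0, 0]}, {"offset": [-0.96, 0.36, 0], "turn": [0, 0, 0]}, {"offset": [-0.96, 0.36, 0], "turn": [0, 0, 0]}, {"offset": [-0.96, 0.36, 0], "turn": [0, 0, 0]}, {"offset": [-0.96, 0.36, 0], "turn": [0, 0, 0]}, {"offset": [-0.96, 0.36, 0], "turn": [0, 0, 0]}, {"offset": [-0.96, 0.36, 0], "turn": [0, 0, 0]}, {"offset": [-0.96, 0.36, 0], "turn": [0, 0, 0]}, {"offset": [-0.96, 0.36, 0], "turn": [0, 0, 0]}])

```text
clock: 43.23
ee_pos: [0.4239, 0.2728, 0.1385]
ee_rot: [[-0.0, -1.0, -0.002], [-1.0, 0.0, -0.002], [0.002, 0.002, -1.0]]
wrist_force: [0.7, 0.2, -1.3]
gripper_width: 0.0593
```

Emit:
drive_tool(deltas=[{"offset": [-0.94, 0.36, 0], "turn": [0, 0, 0]}, {"offset": [-0.94, 0.36, 0], "turn": [0, 0, 0]}, {"offset": [0, 0, 0], "turn": [0, 0, 0]}, {"offset": [0, 0, 0], "turn": [0, 0, 0]}, {"offset": [0, 0, 0], "turn": [0, 0, 0]}])

```text
clock: 43.65
ee_pos: [0.4106, 0.3087, 0.139]
ee_rot: [[-0.001, -1.0, -0.001], [-1.0, 0.001, -0.002], [0.002, 0.001, -1.0]]
wrist_force: [-1.2, 0.4, -1.2]
gripper_width: 0.0592
```

```bash
python3 - <<'E'
from h import *
rep(); look('wrist','w15'); plan((.41,.31,.033),-90)
P=cloud('wrist','w15'); mm=(P[...,2]>.018)&(P[...,2]<.032)&(P[...,0]>.3)&(P[...,0]<.68)&(P[...,1]>.17)&(P[...,1]<.48)
print(mm.sum(),cv2.minAreaRect(P[mm][:,:2].astype(np.float32)*1000), np.nanmedian(P[60:120,240:270,2]))
E
```

```text
t 43.65 p [0.4106 0.3087 0.139 ] jaw -90.05 tilt 0.13 F [-1.2  0.4 -1.2] w 0.0592
total offset in start tool axes (units) [-0.087  0.043  5.312]  turn [ 0.006 -0.015 -0.015]
2777 ((481.1221923828125, 329.79449462890625), (231.22503662109375, 268.60028076171875), 89.2109375) 0.0026548506813029032
```

View pics/w15.png

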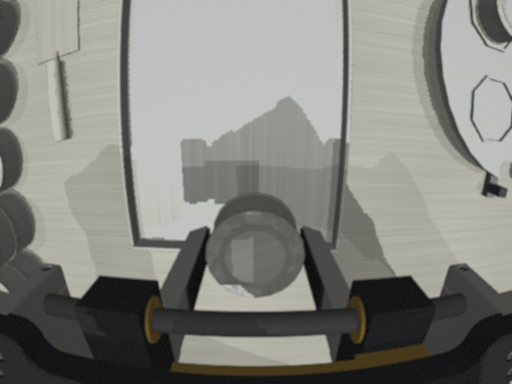

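The tin is held at (255,252) over the near half of the empty tray. Lowering onto the floor.

Emit:
drive_tool(deltas=[{"offset": [-0.05, 0.02, 0.75], "turn": [0, 0, 0]}, {"offset": [0, 0, 0.75], "turn": [0, 0, 0]}, {"offset": [0, 0, 0.75], "turn": [0, 0, 0]}, {"offset": [0, 0, 0.75], "turn": [0, 0, 0]}, {"offset": [0, 0, 0.75], "turn": [0, 0, 0]}, {"offset": [0, 0, 0.5], "turn": [0, 0, 0]}, {"offset": [0, 0, 0.4], "turn": [0, 0, 0]}, {"offset": [0, 0, 0.3], "turn": [0, 0, 0]}, {"offset": [0, 0, 0.2], "turn": [0, 0, 0]}, {"offset": [0, 0, 0.13], "turn": [0, 0, 0]}, {"offset": [0, 0, 0], "turn": [0, 0, 0]}, {"offset": [0, 0, 0], "turn": [0, 0, 0]}])

```text
clock: 44.7
ee_pos: [0.4106, 0.3113, 0.0346]
ee_rot: [[-0.0, -1.0, 0.0], [-1.0, 0.0, 0.0], [-0.0, -0.0, -1.0]]
wrist_force: [0.6, 0.0, -0.6]
gripper_width: 0.0595
```

```bash
python3 - <<'E'
from h import *
rep()
E
```

```text
t 44.7 p [0.4106 0.3113 0.0346] jaw -90.01 tilt 0.03 F [ 0.6  0.  -0.6] w 0.0595
```

Emit:
drive_tool(deltas=[{"offset": [0, 0, 0.06], "turn": [0, 0, 0]}, {"offset": [0, 0, 0.06], "turn": [0, 0, 0]}, {"offset": [0, 0, 0], "turn": [0, 0, 0]}, {"offset": [0, 0, 0], "turn": [0, 0, 0]}])

```text
clock: 45.03
ee_pos: [0.4107, 0.3114, 0.0325]
ee_rot: [[-0.0, -1.0, 0.001], [-1.0, 0.0, 0.001], [-0.001, -0.001, -1.0]]
wrist_force: [-0.8, -0.2, 4.9]
gripper_width: 0.0594
```

Emit:
drive_tool(deltas=[{"offset": [0, 0, 0], "turn": [0, 0, 0]}, {"offset": [0, 0, 0], "turn": [0, 0, 0]}, {"offset": [0, 0, 0], "turn": [0, 0, 0]}, {"offset": [0, 0, -0.4], "turn": [0, 0, 0]}, {"offset": [0, 0, -0.9], "turn": [0, 0, 0]}, {"offset": [0, 0, -1], "turn": [0, 0, 0]}, {"offset": [0, 0, -1], "turn": [0, 0, 0]}, {"offset": [0, 0, -1], "turn": [0, 0, 0]}, {"offset": [0, 0, -1], "turn": [0, 0, 0]}, {"offset": [0.5, 0, -1], "turn": [0, 0, 0]}, {"offset": [0.9, 0, -1], "turn": [0, 0, 0]}, {"offset": [0.9, 0, 0], "turn": [0, 0, 0]}], gripper=50)

```text
clock: 46.03
ee_pos: [0.4122, 0.2662, 0.1815]
ee_rot: [[0.001, -1.0, 0.005], [-1.0, -0.001, 0.004], [-0.004, -0.005, -1.0]]
wrist_force: [0.0, 0.0, -0.6]
gripper_width: 0.0757
```

```bash
python3 - <<'E'
from h import *
rep(); look('wrist','w16'); blobs('wrist','w16',.032,.06,(.35,.6,.22,.43)); plan((.513,-.0672,.18),-90)
E
```

```text
t 46.03 p [0.4122 0.2662 0.1815] jaw -89.94 tilt 0.39 F [ 0.   0.  -0.6] w 0.0757
[214. 190.] 2264 enc [410.9 310. ] r 30.0 mean [411.5 309.4  40.9] mid [411.  310.4  40.6]
total offset in start tool axes (units) [16.388 -5.145  0.027]  turn [-0.021 -0.005 -0.031]
```

View pics/w16.png

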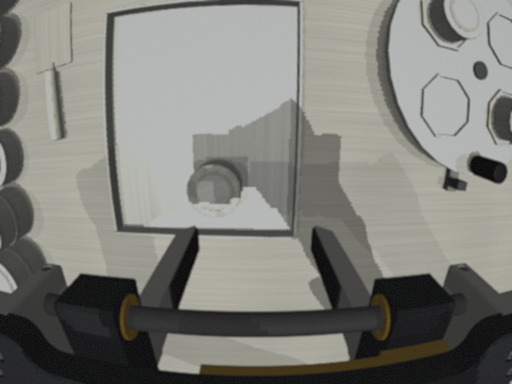

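The first tin stands in the tray at (215,190), top at 41 mm. Next is the tin at (0.513,-0.067).

Emit:
drive_tool(deltas=[{"offset": [0.98, -0.31, 0], "turn": [0, 0, 0]}, {"offset": [0.98, -0.31, 0], "turn": [0, 0, 0]}, {"offset": [0.98, -0.31, 0], "turn": [0, 0, 0]}, {"offset": [0.98, -0.31, 0], "turn": [0, 0, 0]}, {"offset": [0.98, -0.31, 0], "turn": [0, 0, 0]}, {"offset": [0.98, -0.31, 0], "turn": [0, 0, 0]}, {"offset": [0.98, -0.31, 0], "turn": [0, 0, 0]}, {"offset": [0.98, -0.31, 0], "turn": [0, 0, 0]}, {"offset": [0.98, -0.31, 0], "turn": [0, 0, 0]}, {"offset": [0.98, -0.31, 0], "turn": [0, 0, 0]}, {"offset": [0.98, -0.31, 0], "turn": [0, 0, 0]}, {"offset": [0.98, -0.31, 0], "turn": [0, 0, 0]}])

```text
clock: 47.08
ee_pos: [0.4848, 0.0292, 0.1779]
ee_rot: [[-0.0, -1.0, -0.0], [-1.0, 0.0, 0.0], [-0.0, 0.0, -1.0]]
wrist_force: [0.0, 0.4, 0.7]
gripper_width: 0.0759
```

Emit:
drive_tool(deltas=[{"offset": [0.98, -0.31, 0], "turn": [0, 0, 0]}, {"offset": [0.98, -0.31, 0], "turn": [0, 0, 0]}, {"offset": [0.98, -0.31, 0], "turn": [0, 0, 0]}, {"offset": [0.98, -0.31, 0], "turn": [0, 0, 0]}, {"offset": [0, 0, 0], "turn": [0, 0, 0]}, {"offset": [0, 0, 0], "turn": [0, 0, 0]}, {"offset": [0, 0, 0], "turn": [0, 0, 0]}])

```text
clock: 47.67
ee_pos: [0.509, -0.0473, 0.1777]
ee_rot: [[0.001, -1.0, -0.001], [-1.0, -0.001, 0.001], [-0.001, 0.001, -1.0]]
wrist_force: [-0.2, -0.1, 0.5]
gripper_width: 0.0754
```

```bash
python3 - <<'E'
from h import *
rep(); look('wrist','w17'); blobs('wrist','w17',.06,.1,(.4,.7,-.16,.14)); plan((.513,-.0672,.068),-90)
E
```

```text
t 47.67 p [ 0.509  -0.0473  0.1777] jaw -89.97 tilt 0.08 F [-0.2 -0.1  0.5] w 0.0754
[161.  81.] 3147 enc [622.8  38.1] r 30.1 mean [622.6  37.2  77. ] mid [623.   38.3  76.9]
[274. 194.] 3125 enc [513.2 -67.5] r 30.1 mean [514.2 -67.3  76.9] mid [513.3 -67.5  77. ]
[219. 258.] 810 enc [448.9 -12.9] r 13.2 mean [450.5 -13.   94. ] mid [448.8 -12.7  92.8]
total offset in start tool axes (units) [ 1.02  -0.2    5.486]  turn [0.007 0.008 0.012]
```

Emit:
drive_tool(deltas=[{"offset": [0.5, -0.1, 0], "turn": [0, 0, 0]}, {"offset": [0.52, -0.1, 0.3], "turn": [0, 0, 0]}, {"offset": [0, 0, 0.8], "turn": [0, 0, 0]}, {"offset": [0, 0, 0.8], "turn": [0, 0, 0]}, {"offset": [0, 0, 0.3], "turn": [0, 0, 0]}, {"offset": [0, 0, 0], "turn": [0, 0, 0]}, {"offset": [0, 0, 0], "turn": [0, 0, 0]}, {"offset": [0, 0, 0], "turn": [0, 0, 0]}])

```text
clock: 48.38
ee_pos: [0.514, -0.0692, 0.1344]
ee_rot: [[-0.0, -1.0, 0.001], [-1.0, 0.0, -0.0], [0.0, -0.001, -1.0]]
wrist_force: [0.7, 0.6, 0.9]
gripper_width: 0.0757
```

```bash
python3 - <<'E'
from h import *
rep(); plan((.513,-.0672,.068),-90)
E
```

```text
t 48.38 p [ 0.514  -0.0692  0.1344] jaw -90.01 tilt 0.06 F [0.7 0.6 0.9] w 0.0757
total offset in start tool axes (units) [-0.099  0.055  3.321]  turn [-0.009 -0.002 -0.002]
```

Emit:
drive_tool(deltas=[{"offset": [-0.09, 0.04, 0.7], "turn": [0, 0, 0]}, {"offset": [0, 0, 0.7], "turn": [0, 0, 0]}, {"offset": [0, 0, 0.7], "turn": [0, 0, 0]}, {"offset": [0, 0, 0.7], "turn": [0, 0, 0]}, {"offset": [0, 0, 0.5], "turn": [0, 0, 0]}, {"offset": [0, 0, 0], "turn": [0, 0, 0]}, {"offset": [0, 0, 0], "turn": [0, 0, 0]}, {"offset": [0, 0, 0], "turn": [0, 0, 0]}])

```text
clock: 49.05
ee_pos: [0.5134, -0.0672, 0.0687]
ee_rot: [[-0.0, -1.0, 0.001], [-1.0, 0.0, -0.0], [0.0, -0.001, -1.0]]
wrist_force: [0.1, -0.3, 0.8]
gripper_width: 0.0756
```

Emit:
drive_tool(deltas=[{"offset": [0, 0, 0], "turn": [0, 0, 0]}, {"offset": [0, 0, 0], "turn": [0, 0, 0]}, {"offset": [0, 0, 0], "turn": [0, 0, 0]}, {"offset": [0, 0, 0], "turn": [0, 0, 0]}, {"offset": [0, 0, 0], "turn": [0, 0, 0]}], gripper=255, squeeze=30)

```text
clock: 49.47
ee_pos: [0.5132, -0.067, 0.0685]
ee_rot: [[-0.0, -1.0, 0.001], [-1.0, 0.0, 0.0], [-0.0, -0.001, -1.0]]
wrist_force: [-1.0, 0.9, 6.3]
gripper_width: 0.0594
```

Emit:
drive_tool(deltas=[{"offset": [0, 0, -0.4], "turn": [0, 0, 0]}, {"offset": [0, 0, -0.8], "turn": [0, 0, 0]}, {"offset": [0, 0, -0.9], "turn": [0, 0, 0]}, {"offset": [0, 0, -0.9], "turn": [0, 0, 0]}, {"offset": [0, 0, -0.9], "turn": [0, 0, 0]}, {"offset": [0, 0, -0.9], "turn": [0, 0, 0]}, {"offset": [0, 0, 0], "turn": [0, 0, 0]}, {"offset": [0, 0, 0], "turn": [0, 0, 0]}])

```text
clock: 50.13
ee_pos: [0.513, -0.0672, 0.1645]
ee_rot: [[-0.0, -1.0, 0.002], [-1.0, 0.0, -0.0], [0.0, -0.002, -1.0]]
wrist_force: [-0.7, -0.6, -1.6]
gripper_width: 0.0594
```

```bash
python3 - <<'E'
from h import *
rep(); plan((.57,.31,.14),-90);plan((.49,.31,.14),-90)
E
```

```text
t 50.13 p [ 0.513  -0.0672  0.1645] jaw -90.01 tilt 0.1 F [-0.7 -0.6 -1.6] w 0.0594
total offset in start tool axes (units) [-18.859  -2.842   1.229]  turn [-0.014 -0.001 -0.002]
total offset in start tool axes (units) [-18.858   1.158   1.222]  turn [-0.014 -0.001 -0.002]
```

Emit:
drive_tool(deltas=[{"offset": [-0.94, 0.06, 0], "turn": [0, 0, 0]}, {"offset": [-0.94, 0.06, 0], "turn": [0, 0, 0]}, {"offset": [-0.94, 0.06, 0], "turn": [0, 0, 0]}, {"offset": [-0.94, 0.06, 0], "turn": [0, 0, 0]}, {"offset": [-0.94, 0.06, 0], "turn": [0, 0, 0]}, {"offset": [-0.94, 0.06, 0], "turn": [0, 0, 0]}, {"offset": [-0.94, 0.06, 0], "turn": [0, 0, 0]}, {"offset": [-0.94, 0.06, 0], "turn": [0, 0, 0]}, {"offset": [-0.94, 0.06, 0], "turn": [0, 0, 0]}, {"offset": [-0.94, 0.06, 0], "turn": [0, 0, 0]}, {"offset": [-0.94, 0.06, 0], "turn": [0, 0, 0]}, {"offset": [-0.94, 0.06, 0], "turn": [0, 0, 0]}])

```text
clock: 51.13
ee_pos: [0.4971, 0.159, 0.1624]
ee_rot: [[-0.0, -1.0, -0.003], [-1.0, 0.0, -0.001], [0.001, 0.003, -1.0]]
wrist_force: [1.0, 0.8, -1.9]
gripper_width: 0.0592
```

Emit:
drive_tool(deltas=[{"offset": [-0.94, 0.06, 0], "turn": [0, 0, 0]}, {"offset": [-0.94, 0.06, 0], "turn": [0, 0, 0]}, {"offset": [-0.94, 0.06, 0], "turn": [0, 0, 0]}, {"offset": [-0.94, 0.06, 0], "turn": [0, 0, 0]}, {"offset": [-0.94, 0.06, 0], "turn": [0, 0, 0]}, {"offset": [-0.94, 0.06, 0], "turn": [0, 0, 0]}, {"offset": [-0.94, 0.06, 0], "turn": [0, 0, 0]}, {"offset": [-0.94, 0.06, 0], "turn": [0, 0, 0]}, {"offset": [0, 0, 0], "turn": [0, 0, 0]}, {"offset": [0, 0, 0], "turn": [0, 0, 0]}, {"offset": [0, 0, 0], "turn": [0, 0, 0]}])

```text
clock: 52.05
ee_pos: [0.4883, 0.3073, 0.1628]
ee_rot: [[-0.001, -1.0, -0.002], [-1.0, 0.001, -0.002], [0.002, 0.002, -1.0]]
wrist_force: [0.4, -0.9, -0.9]
gripper_width: 0.0596
```

```bash
python3 - <<'E'
from h import *
rep(); look('wrist','w18'); plan((.49,.31,.0345),-90)
E
```

```text
t 52.05 p [0.4883 0.3073 0.1628] jaw -90.05 tilt 0.16 F [ 0.4 -0.9 -0.9] w 0.0596
total offset in start tool axes (units) [-0.165 -0.075  6.43 ]  turn [ 0.01  -0.017 -0.016]
```

View pics/w18.png

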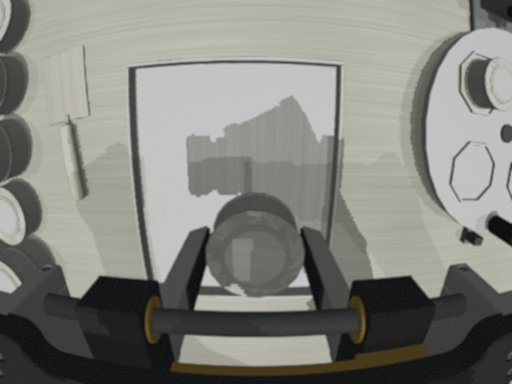

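Emit:
drive_tool(deltas=[{"offset": [-0.12, -0.05, 0.8], "turn": [0, 0, 0]}, {"offset": [0, 0, 0.8], "turn": [0, 0, 0]}, {"offset": [0, 0, 0.8], "turn": [0, 0, 0]}, {"offset": [0, 0, 0.8], "turn": [0, 0, 0]}, {"offset": [0, 0, 0.8], "turn": [0, 0, 0]}, {"offset": [0, 0, 0.8], "turn": [0, 0, 0]}, {"offset": [0, 0, 0.6], "turn": [0, 0, 0]}, {"offset": [0, 0, 0.4], "turn": [0, 0, 0]}, {"offset": [0, 0, 0.3], "turn": [0, 0, 0]}, {"offset": [0, 0, 0.2], "turn": [0, 0, 0]}, {"offset": [0, 0, 0], "turn": [0, 0, 0]}, {"offset": [0, 0, 0], "turn": [0, 0, 0]}])

```text
clock: 53.1
ee_pos: [0.4901, 0.3114, 0.0382]
ee_rot: [[-0.0, -1.0, 0.001], [-1.0, 0.0, 0.0], [-0.0, -0.001, -1.0]]
wrist_force: [0.9, 0.4, -1.9]
gripper_width: 0.0593
```

```bash
python3 - <<'E'
from h import *
rep()
E
```

```text
t 53.1 p [0.4901 0.3114 0.0382] jaw -90.02 tilt 0.04 F [ 0.9  0.4 -1.9] w 0.0593
```

Emit:
drive_tool(deltas=[{"offset": [0, 0, 0.1], "turn": [0, 0, 0]}, {"offset": [0, 0, 0.1], "turn": [0, 0, 0]}, {"offset": [0, 0, 0.08], "turn": [0, 0, 0]}, {"offset": [0, 0, 0], "turn": [0, 0, 0]}, {"offset": [0, 0, 0], "turn": [0, 0, 0]}])

```text
clock: 53.52
ee_pos: [0.49, 0.3115, 0.0326]
ee_rot: [[-0.0, -1.0, 0.001], [-1.0, 0.0, 0.0], [-0.0, -0.001, -1.0]]
wrist_force: [-1.1, -0.1, 0.7]
gripper_width: 0.0597
```

Emit:
drive_tool(deltas=[{"offset": [0, 0, 0], "turn": [0, 0, 0]}, {"offset": [0, 0, 0], "turn": [0, 0, 0]}, {"offset": [0, 0, 0], "turn": [0, 0, 0]}, {"offset": [0, 0, -0.4], "turn": [0, 0, 0]}, {"offset": [0, 0, -0.9], "turn": [0, 0, 0]}, {"offset": [0, 0, -1], "turn": [0, 0, 0]}, {"offset": [0, 0, -1], "turn": [0, 0, 0]}, {"offset": [0, 0, -1], "turn": [0, 0, 0]}, {"offset": [0, 0, -1], "turn": [0, 0, 0]}, {"offset": [0.5, 0, -1], "turn": [0, 0, 0]}, {"offset": [0.9, 0, -1], "turn": [0, 0, 0]}, {"offset": [0.9, 0, 0], "turn": [0, 0, 0]}], gripper=50)

```text
clock: 54.52
ee_pos: [0.4919, 0.2664, 0.1825]
ee_rot: [[0.001, -1.0, 0.006], [-1.0, -0.001, 0.004], [-0.004, -0.006, -1.0]]
wrist_force: [0.5, 0.5, 0.2]
gripper_width: 0.0754
```

```bash
python3 - <<'E'
from h import *
rep(); look('wrist','w19'); blobs('wrist','w19',.032,.06,(.35,.6,.22,.43)); plan((.623,.0382,.18),-90)
E
```

```text
t 54.52 p [0.4919 0.2664 0.1825] jaw -89.94 tilt 0.43 F [0.5 0.5 0.2] w 0.0754
[214. 190.] 2253 enc [490.1 310.1] r 30.1 mean [490.8 309.6  41. ] mid [490.  310.3  40.6]
[218. 255.] 1703 enc [410.2 310.1] r 30.5 mean [411.9 308.1  41. ] mid [410.  308.9  40. ]
total offset in start tool axes (units) [11.093 -6.629  0.089]  turn [-0.031 -0.008 -0.035]
```

View pics/w19.png

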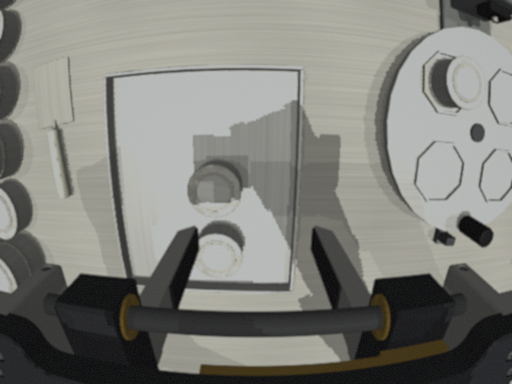

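Two tins stand in the tray at (215,190) and (219,255). The last one is on the carousel at (455,82), world (0.623,0.038).

Emit:
drive_tool(deltas=[{"offset": [0.92, -0.55, 0], "turn": [0, 0, 0]}, {"offset": [0.92, -0.55, 0], "turn": [0, 0, 0]}, {"offset": [0.92, -0.55, 0], "turn": [0, 0, 0]}, {"offset": [0.92, -0.55, 0], "turn": [0, 0, 0]}, {"offset": [0.92, -0.55, 0], "turn": [0, 0, 0]}, {"offset": [0.92, -0.55, 0], "turn": [0, 0, 0]}, {"offset": [0.92, -0.55, 0], "turn": [0, 0, 0]}, {"offset": [0.92, -0.55, 0], "turn": [0, 0, 0]}, {"offset": [0.92, -0.55, 0], "turn": [0, 0, 0]}, {"offset": [0.92, -0.55, 0], "turn": [0, 0, 0]}, {"offset": [0.92, -0.55, 0], "turn": [0, 0, 0]}, {"offset": [0, -0.55, 0], "turn": [0, 0, 0]}])

```text
clock: 55.57
ee_pos: [0.6221, 0.0574, 0.1785]
ee_rot: [[-0.006, -1.0, -0.0], [-1.0, 0.006, -0.003], [0.003, 0.0, -1.0]]
wrist_force: [0.4, -1.0, -0.6]
gripper_width: 0.0753
```

Emit:
drive_tool(deltas=[{"offset": [0, 0, 0], "turn": [0, 0, 0]}, {"offset": [0, 0, 0], "turn": [0, 0, 0]}, {"offset": [0, 0, 0], "turn": [0, 0, 0]}])

```text
clock: 55.82
ee_pos: [0.6208, 0.0642, 0.178]
ee_rot: [[0.001, -1.0, -0.001], [-1.0, -0.001, 0.001], [-0.001, 0.001, -1.0]]
wrist_force: [-0.3, 0.5, 0.1]
gripper_width: 0.0757
```

```bash
python3 - <<'E'
from h import *
rep(); look('wrist','w20'); blobs('wrist','w20',.06,.1,(.4,.7,-.16,.14)); plan((.6228,.038,.13),-90)
E
```

```text
t 55.82 p [0.6208 0.0642 0.178 ] jaw -89.93 tilt 0.09 F [-0.3  0.5  0.1] w 0.0757
[280. 196.] 3079 enc [623.1  38.2] r 30.1 mean [624.3  38.6  77. ] mid [623.   38.5  76.7]
[318. 342.] 308 enc [449.2 -11.5] r 13.5 mean [451.4 -11.4  93.9] mid [449.  -12.   92.9]
total offset in start tool axes (units) [ 1.312 -0.105  2.405]  turn [0.011 0.005 0.012]
```

Emit:
drive_tool(deltas=[{"offset": [0.6, -0.05, 0], "turn": [0, 0, 0]}, {"offset": [0.68, -0.06, 0.3], "turn": [0, 0, 0]}, {"offset": [0, 0, 0.8], "turn": [0, 0, 0]}, {"offset": [0, 0, 0.8], "turn": [0, 0, 0]}, {"offset": [0, 0, 0.3], "turn": [0, 0, 0]}, {"offset": [0, 0, 0], "turn": [0, 0, 0]}, {"offset": [0, 0, 0], "turn": [0, 0, 0]}, {"offset": [0, 0, 0], "turn": [0, 0, 0]}])

```text
clock: 56.53
ee_pos: [0.6245, 0.0369, 0.135]
ee_rot: [[-0.0, -1.0, 0.001], [-1.0, 0.0, -0.0], [0.0, -0.001, -1.0]]
wrist_force: [1.6, 0.1, -0.6]
gripper_width: 0.0758
```

```bash
python3 - <<'E'
from h import *
rep(); plan((.6228,.0382,.068),-90)
E
```

```text
t 56.53 p [0.6245 0.0369 0.135 ] jaw -90.02 tilt 0.08 F [ 1.6  0.1 -0.6] w 0.0758
total offset in start tool axes (units) [-0.065  0.09   3.35 ]  turn [-0.011 -0.001 -0.004]
```

Emit:
drive_tool(deltas=[{"offset": [-0.06, 0.07, 0.7], "turn": [0, 0, 0]}, {"offset": [0, 0, 0.7], "turn": [0, 0, 0]}, {"offset": [0, 0, 0.7], "turn": [0, 0, 0]}, {"offset": [0, 0, 0.7], "turn": [0, 0, 0]}, {"offset": [0, 0, 0.5], "turn": [0, 0, 0]}, {"offset": [0, 0, 0], "turn": [0, 0, 0]}, {"offset": [0, 0, 0], "turn": [0, 0, 0]}, {"offset": [0, 0, 0], "turn": [0, 0, 0]}])

```text
clock: 57.2
ee_pos: [0.6233, 0.0384, 0.0692]
ee_rot: [[-0.0, -1.0, 0.002], [-1.0, 0.0, 0.0], [-0.0, -0.002, -1.0]]
wrist_force: [-0.0, -0.1, 0.6]
gripper_width: 0.0758
```

Emit:
drive_tool(deltas=[{"offset": [0, 0, 0], "turn": [0, 0, 0]}, {"offset": [0, 0, 0], "turn": [0, 0, 0]}, {"offset": [0, 0, 0], "turn": [0, 0, 0]}, {"offset": [0, 0, 0], "turn": [0, 0, 0]}, {"offset": [0, 0, 0], "turn": [0, 0, 0]}], gripper=255, squeeze=30)

```text
clock: 57.62
ee_pos: [0.623, 0.0387, 0.069]
ee_rot: [[-0.0, -1.0, 0.001], [-1.0, 0.0, 0.0], [-0.0, -0.001, -1.0]]
wrist_force: [-0.4, 0.4, 5.3]
gripper_width: 0.0598
```

Emit:
drive_tool(deltas=[{"offset": [0, 0, -0.4], "turn": [0, 0, 0]}, {"offset": [0, 0, -0.8], "turn": [0, 0, 0]}, {"offset": [0, 0, -0.9], "turn": [0, 0, 0]}, {"offset": [0, 0, -0.9], "turn": [0, 0, 0]}, {"offset": [0, 0, -0.9], "turn": [0, 0, 0]}, {"offset": [0, 0, 0], "turn": [0, 0, 0]}, {"offset": [0, 0, 0], "turn": [0, 0, 0]}])

```text
clock: 58.2
ee_pos: [0.6229, 0.0384, 0.1469]
ee_rot: [[-0.0, -1.0, 0.002], [-1.0, 0.0, 0.0], [-0.0, -0.002, -1.0]]
wrist_force: [0.1, 0.4, -0.9]
gripper_width: 0.0593
```

```bash
python3 - <<'E'
from h import *
rep(); plan((.57,.31,.14),-90)
E
```

```text
t 58.2 p [0.6229 0.0384 0.1469] jaw -90.02 tilt 0.09 F [ 0.1  0.4 -0.9] w 0.0593
total offset in start tool axes (units) [-13.58    2.651   0.344]  turn [-0.014  0.    -0.002]
```

Emit:
drive_tool(deltas=[{"offset": [-0.97, 0.19, 0], "turn": [0, 0, 0]}, {"offset": [-0.97, 0.19, 0], "turn": [0, 0, 0]}, {"offset": [-0.97, 0.19, 0], "turn": [0, 0, 0]}, {"offset": [-0.97, 0.19, 0], "turn": [0, 0, 0]}, {"offset": [-0.97, 0.19, 0], "turn": [0, 0, 0]}, {"offset": [-0.97, 0.19, 0], "turn": [0, 0, 0]}, {"offset": [-0.97, 0.19, 0], "turn": [0, 0, 0]}, {"offset": [-0.97, 0.19, 0], "turn": [0, 0, 0]}, {"offset": [-0.97, 0.19, 0], "turn": [0, 0, 0]}, {"offset": [-0.97, 0.19, 0], "turn": [0, 0, 0]}, {"offset": [-0.97, 0.19, 0], "turn": [0, 0, 0]}, {"offset": [-0.97, 0.19, 0], "turn": [0, 0, 0]}])

```text
clock: 59.2
ee_pos: [0.5755, 0.2716, 0.1443]
ee_rot: [[-0.0, -1.0, -0.003], [-1.0, 0.0, -0.002], [0.002, 0.003, -1.0]]
wrist_force: [-0.1, -0.5, -1.3]
gripper_width: 0.0596
```

Emit:
drive_tool(deltas=[{"offset": [-0.97, 0.19, 0], "turn": [0, 0, 0]}, {"offset": [-0.97, 0.19, 0], "turn": [0, 0, 0]}, {"offset": [0, 0, 0], "turn": [0, 0, 0]}, {"offset": [0, 0, 0], "turn": [0, 0, 0]}, {"offset": [0, 0, 0], "turn": [0, 0, 0]}])

```text
clock: 59.62
ee_pos: [0.569, 0.3084, 0.1451]
ee_rot: [[-0.001, -1.0, -0.002], [-1.0, 0.001, -0.002], [0.002, 0.002, -1.0]]
wrist_force: [0.5, -0.1, -1.8]
gripper_width: 0.0596
```

```bash
python3 - <<'E'
from h import *
rep(); look('wrist','w21'); plan((.57,.31,.0345),-90)
E
```

```text
t 59.62 p [0.569  0.3084 0.1451] jaw -90.05 tilt 0.16 F [ 0.5 -0.1 -1.8] w 0.0596
total offset in start tool axes (units) [-0.115 -0.033  5.544]  turn [ 0.008 -0.018 -0.017]
```

View pics/w21.png

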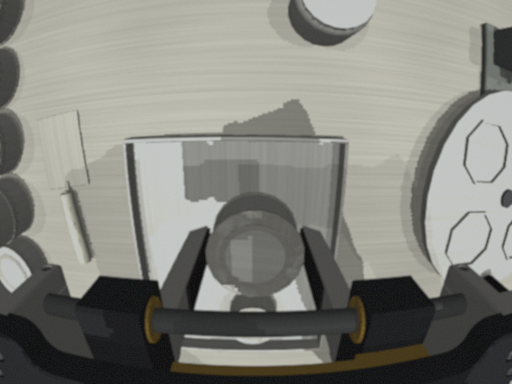

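Emit:
drive_tool(deltas=[{"offset": [-0.05, -0.02, 0.75], "turn": [0, 0, 0]}, {"offset": [0, 0, 0.75], "turn": [0, 0, 0]}, {"offset": [0, 0, 0.75], "turn": [0, 0, 0]}, {"offset": [0, 0, 0.75], "turn": [0, 0, 0]}, {"offset": [0, 0, 0.75], "turn": [0, 0, 0]}, {"offset": [0, 0, 0.6], "turn": [0, 0, 0]}, {"offset": [0, 0, 0.4], "turn": [0, 0, 0]}, {"offset": [0, 0, 0.3], "turn": [0, 0, 0]}, {"offset": [0, 0, 0.2], "turn": [0, 0, 0]}, {"offset": [0, 0, 0.15], "turn": [0, 0, 0]}, {"offset": [0, 0, 0], "turn": [0, 0, 0]}, {"offset": [0, 0, 0], "turn": [0, 0, 0]}])

```text
clock: 60.67
ee_pos: [0.5701, 0.3112, 0.0387]
ee_rot: [[-0.0, -1.0, 0.001], [-1.0, 0.0, 0.0], [-0.0, -0.001, -1.0]]
wrist_force: [-0.3, -0.7, -1.9]
gripper_width: 0.0596
```

```bash
python3 - <<'E'
from h import *
rep()
E
```

```text
t 60.67 p [0.5701 0.3112 0.0387] jaw -90.01 tilt 0.04 F [-0.3 -0.7 -1.9] w 0.0596
```

Emit:
drive_tool(deltas=[{"offset": [0, 0, 0.1], "turn": [0, 0, 0]}, {"offset": [0, 0, 0.1], "turn": [0, 0, 0]}, {"offset": [0, 0, 0.09], "turn": [0, 0, 0]}, {"offset": [0, 0, 0], "turn": [0, 0, 0]}, {"offset": [0, 0, 0], "turn": [0, 0, 0]}])

```text
clock: 61.08
ee_pos: [0.57, 0.3112, 0.033]
ee_rot: [[-0.0, -1.0, 0.0], [-1.0, 0.0, 0.0], [-0.0, -0.0, -1.0]]
wrist_force: [-0.9, -0.6, 2.5]
gripper_width: 0.0596
```

Emit:
drive_tool(deltas=[{"offset": [0, 0, 0], "turn": [0, 0, 0]}, {"offset": [0, 0, 0], "turn": [0, 0, 0]}, {"offset": [0, 0, 0], "turn": [0, 0, 0]}, {"offset": [0, 0, -0.4], "turn": [0, 0, 0]}, {"offset": [0, 0, -0.9], "turn": [0, 0, 0]}, {"offset": [0, 0, -1], "turn": [0, 0, 0]}, {"offset": [0, 0, -1], "turn": [0, 0, 0]}, {"offset": [0, 0, -1], "turn": [0, 0, 0]}, {"offset": [0, 0, -1], "turn": [0, 0, 0]}, {"offset": [0, 0.5, -1], "turn": [0, 0, 0]}, {"offset": [0, 0.9, -1], "turn": [0, 0, 0]}, {"offset": [0, 0.9, -1], "turn": [0, 0, 0]}], gripper=50)

```text
clock: 62.08
ee_pos: [0.5236, 0.3106, 0.1998]
ee_rot: [[-0.001, -1.0, 0.001], [-1.0, 0.001, 0.0], [-0.0, -0.001, -1.0]]
wrist_force: [-0.4, -0.2, 0.5]
gripper_width: 0.0752
```

Emit:
drive_tool(deltas=[{"offset": [0.6, 0.9, -0.5], "turn": [0, 0, 0]}, {"offset": [0.8, 0.9, 0], "turn": [0, 0, 0]}, {"offset": [0.8, 0.9, 0], "turn": [0, 0, 0]}, {"offset": [0.8, 0.9, 0], "turn": [0, 0, 0]}, {"offset": [0.8, 0.5, 0], "turn": [0, 0, 0]}, {"offset": [0.8, 0.5, 0], "turn": [0, 0, 0]}, {"offset": [0, 0, 0], "turn": [0, 0, 0]}, {"offset": [0, 0, 0], "turn": [0, 0, 0]}, {"offset": [0, 0, 0], "turn": [0, 0, 0]}])

```text
clock: 62.83
ee_pos: [0.4327, 0.2202, 0.209]
ee_rot: [[0.0, -1.0, 0.002], [-1.0, -0.0, 0.001], [-0.001, -0.002, -1.0]]
wrist_force: [-0.4, 0.1, -0.9]
gripper_width: 0.0751
```

```bash
python3 - <<'E'
from h import *
rep(); look('wrist','w22'); look('scene','s22'); look('top','t22')
print('tray');blobs('wrist','w22',.032,.06,(.35,.64,.22,.43))
print('handle');blobs('wrist','w22',.06,.12,(.4,.7,-.16,.14));blobs('scene','s22',.07,.12,(.4,.7,-.16,.14))
print('crate');blobs('scene','s22',.032,.1,(.35,.65,-.44,-.22))
print('tray scene');blobs('scene','s22',.032,.1,(.35,.65,.2,.45))
E
```

```text
t 62.83 p [0.4327 0.2202 0.209 ] jaw -89.99 tilt 0.12 F [-0.4  0.1 -0.9] w 0.0751
tray
[175.  66.] 2004 enc [569.6 309.4] r 30.2 mean [569.4 308.8  41. ] mid [569.8 309.1  40.9]
[176. 134.] 1997 enc [489.9 310.1] r 30.2 mean [490.3 309.3  41. ] mid [490.4 310.   40.6]
[180. 200.] 1770 enc [410.6 309.7] r 30.2 mean [411.5 308.6  40.9] mid [410.3 309.9  40.6]
handle
[448. 180.] 593 enc [448.6 -11.2] r 13.1 mean [449.1  -9.8  93.9] mid [448.7 -11.   92.9]
[249. 182.] 79 enc [448.3 -12.5] r 14.2 mean [446.  -13.1  97. ] mid [448.3 -13.7  97.8]
crate
[167. 204.] 331 enc [ 400.9 -283.7] r 31.8 mean [ 402.2 -281.6   67.7] mid [ 400.5 -281.6   69.1]
[146. 256.] 302 enc [ 564.4 -393. ] r 24.4 mean [ 564.9 -393.4   67.1] mid [ 564.  -393.2   67.4]
tray scene
[327. 157.] 181 enc [407.9 303. ] r 35.1 mean [407.6 307.8  44.6] mid [405.7 308.4  46.4]
[338. 172.] 191 enc [485.1 308.6] r 32.0 mean [486.4 308.   43.7] mid [485.1 309.1  45. ]
[350. 188.] 213 enc [567.3 307.9] r 30.9 mean [566.5 307.6  44.2] mid [566.4 309.   45.9]
```

View pics/w22.png

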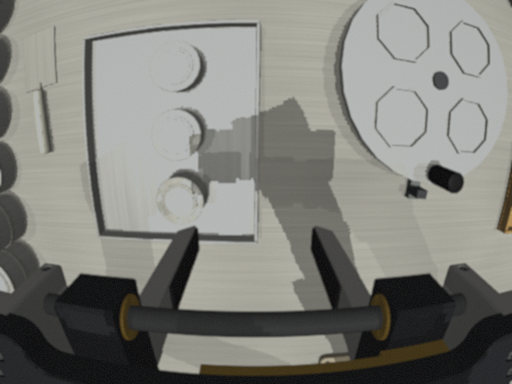

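View pics/s22.png

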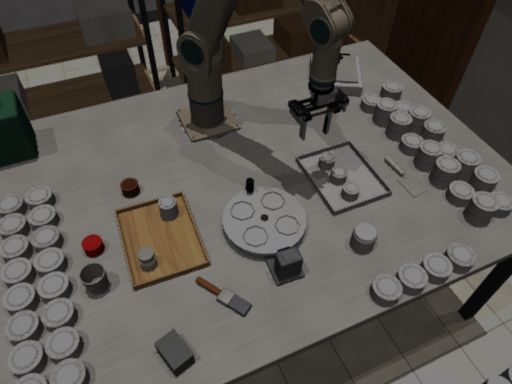

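The wrist view shows three tins in a row on the tray floor at (175,66), (176,134) and (180,200), tops at 41 mm and level. The scene view shows the tall tin (167,204) and jar (146,256) unmoved in the crate, an empty carousel with its handle at the post, and the bystanders in place. The arm is clear of everything, so I'm handing in.

```bash
python3 - <<'E'
from h import *
print(job.job_done()); rep()
E
```

```text
the job is handed in; nothing more can be done
None
the job is handed in; nothing more can be done
```

All three low tins in the crate have been through the date coder and now stand upright side by side in the packing tray. I handed the job in at about 63 s; it gave no verdict.

- **Coding:** I stood each tin in its own pocket and turned the carousel back by its handle to the start stop, where I felt about 10 N. With all three aboard I then turned it counter-clockwise to the end stop, 363.5° on by the arm's position, with 13 N of reaction. There was no direct check that the codes were printed.
- **Tray:** The tins stand in a row at x ≈ 0.41, 0.49 and 0.57, y ≈ 0.31. Their tops measured 41 mm against an expected 42 mm.
- **Everything else:** The tall tin and jar read at their starting spots in the crate to within about 3 mm. The other things on the table looked untouched in the last picture, and the arm was clear of everything.
- **Disagreement:** The start stop came at 175.6°, while I had expected 176.5° from the index post. When I eased off at the end stop before releasing the handle, the arm came back about 2 mm. Later camera readings of the handle scattered by about 2 mm around its stop position, so the carousel may sit up to about 1° short of the end stop. I did not push it again.

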